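Load the pickles at a sushi class table

ROBOT

A 6-joint arm with a two-finger parallel gripper is mounted at the origin on the work surface. World frame = base frame: x ahead of the robot, y to its left, z up, the work surface at z = 0. Lengths are in m, angles in rad, forces in N, time in s.
With the tool pointing down it reaches from about 0.35 to 0.725 m from the base axis. Payload 6 kg.
Tool frame: the origin (TCP) lies at the centre of the arm's flange, where the gripper is bolted on; the fingertips stand 173 mm ahead of it and the grasp point (between the pads) lies 155 mm ahead of it (manip.pinch_z is the distance from the TCP to the grasp point, in m); z points along the fingers, y is the line along which they close (so a half turn about z gives the same grasp; the last joint's range is limited). The gripper opens to 85 mm and grips with 20 to 120 N. Pads are 22 mm wide; open, the fingers measure 114 mm over their backs; the gripper's body (76 mm by 85 mm) begins 54 mm behind the grasp point. The pads swing forward as they close: fully open they stand 13 mm farther back than shut.
Start: joints at [1.485, 0.04, 0.085, 0, -1.615, -0.334], TCP at [0.245, 0.548, 0.405] pointing down, gripper open.
Joint ranges: [-2.56, 2.56], [-1.29, 2.01], [-1.08, 1.49], [-3.29, 1.98], [-2.81, -0.18], [-2.99, 2.99]. Speed limits (rad/s): [2.57, 2.57, 3.01, 3.14, 3.14, 3.14].

INTERFACE

Orientations are given as a rotation vector (axis times angle).
In Python, from workcell import manip gives the robot as it stands.
- The arm moves only by the shell command python3 -m pendant 'ROWS' [FORCE]. ROWS is text: rows parted by semicolons, each of 7 numbers parted by spaces: the shift along the tool's x, y, z in units of 0.03 m (1.0 is 0.03 m), then the turn, a rotation vector about the tool's x, y, z in units of 0.1 rad (1.0 is 0.1 rad), then the opening, from -1 (shut) to 1 (fully open). In form: dx dy dz wx wy wz hand; .... A call has exactly 5 rows; each row shifts and turns the commanded pose from where the row before left it, along the tool's axes as they then stand; what a row does not reach is not made up. A row lasts 1/10 s, in which the tool goes at most 50 mm and 8.59 degrees, less where a joint would pass 70% of its speed; a pose out of reach is approached as far as the arm can. A call with a number of a shift or a turn outside -1 to 1 is refused whole. A call with a gripper value outside its range is refused whole. The fingers move at their own pace and stop on an object; FORCE is the grip in N (left out, the last holds). Time passes only in rows, so rows that do not move let the fingers close, or fill a call up. It gives the time, the measured TCP pose, the force, the opening and the grip force at its end, in the units of the state.
- manip.get_obs(): the state, without advancing time (a new reading comes with each control period).
- manip.get_image(name): name is "scene" or "side" or "wrist"; returns a dict with "image" (384x512x3 uint8, red, green, blue), "range_z" (384x512 float32, m along the optical axis (not along the pixel's ray), 0 where there is no reading), "K" (3x3 intrinsics, pixels), "R" (3x3) and "t" (3): a world point X has camera coordinates R X + t. Camera axes: x right, y down, z forward; pixel columns grow to the right and rows downward; lengths in m; the calibration is good to about 2 mm. A picture is of the moment at which its call begins.
- manip.sign_off(): hands the job in; it is judged then, once.
The state is a dict: "time_s": time; "joint_positions": joint angles; "qd": joint speeds; "tau": joint torques, N m; "eef_pos": TCP position; "tcp_rot": TCP orientation; "ft_force": force on the tool from outside, world axes, zero at the start; "moment": the same for the moment, N m; "gripper_width": finger opening in m; "gripper_force": force on a finger pad.
Only numpy, scipy, OpenCV 4.12 (cv2) and the standard library are available. Lean on these libraries where they do the work, as an engineer would, in place of code of your own. Each camera call takes 0.05 s, during which the arm holds its last target. There are 200 camera calls.

TASK

Get this batch of pickles ready: first gather every carrot chunk from the cutting board into the wooden tray with the radish chunks, then hold the tray over the white tub and tip it over its open end so that all the chunks end up in the tub, and set the empty tray flat back in the middle of its bamboo mat. At any time, stand each cucumber from the sloping rack end-down in a well of its own in the blue crock. Leave the scale, the bowl and the spice jar alone.

Things in the scene. Friction and masses are not known exactly. Their poses are not given: they have to be found in the camera images.
- tray: wooden chopping tray, 172 mm long, 176 mm wide, floor 6 mm thick, walls 6 mm thick and 40 mm high on three sides; the front end (+x) is open, with no wall; a dark bar handle stands out behind the rear wall (-x). Origin under the floor, 80 mm behind the open front edge and in the middle of the width; x towards the open end, z up. About 0.25 kg empty. Wet pieces slide off a tilt of about 30 degrees
- tray_handle (a point): centre of the tray's handle bar: 52 mm long along the tray's x, 22 mm wide (y), 26 mm tall; 115 mm behind the tray's origin and 36 mm above the underside
- tray_mouth (a point): middle of the tray's open front edge, on the upper side of the floor (80 mm ahead of the tray's origin, 6 mm above the underside)
- mat: flat bamboo mat, 300 x 210 mm and 4 mm thick (slats stand 1 mm higher), fixed; origin under its centre, x along its length; the tray starts on it
- tub: white open pickling tub, 200 mm (x) by 210 mm (y), 100 mm high, walls and floor 5 mm, fixed; origin under its centre, z up
- board: pale wooden cutting board, 130 mm (x) by 360 mm (y), 18 mm thick, fixed; origin under its centre
- crock: square blue stoneware crock, 107 x 107 mm and 110 mm high, open above, fixed, with a cross divider making four wells, each 46 x 46 mm, 105 mm deep; walls and divider 5 mm; origin under its centre, x and y along its sides, well centres at x, y = +-25.5 mm
- rack: wooden draining rack, base 170 x 170 mm, fixed; origin under the base centre; its board slopes up at 45 degrees towards its +x and holds up to three cucumbers side by side 52 mm apart (y), between ribs, each resting on a stop at its lower end; cucumber centres are 83 mm above the table and upper ends about 136 mm
- daikon1: chunk of white radish, an upright hexagonal prism, 44 mm across flats (51 mm across corners), 50 mm tall, about 50 g; origin at its centre, z along the prism axis, corners at 0, 60, 120.. degrees from its x axis (so faces at 30, 90, 150.. degrees); starts standing near the rear wall of the tray; may be absent
- daikon2: chunk of white radish, an upright hexagonal prism, 44 mm across flats (51 mm across corners), 50 mm tall, about 50 g; origin at its centre, z along the prism axis, corners at 0, 60, 120.. degrees from its x axis (so faces at 30, 90, 150.. degrees); starts standing near the rear wall of the tray; may be absent
- daikon3: chunk of white radish, an upright hexagonal prism, 44 mm across flats (51 mm across corners), 50 mm tall, about 50 g; origin at its centre, z along the prism axis, corners at 0, 60, 120.. degrees from its x axis (so faces at 30, 90, 150.. degrees); starts standing near the rear wall of the tray; may be absent
- carrot1: orange carrot chunk, same hexagonal prism (44 mm across flats, 51 mm across corners, 50 mm tall, about 50 g); origin at its centre, z along the prism axis, corners at 0, 60.. degrees from its x axis; starts standing on the cutting board; may be absent
- carrot2: orange carrot chunk, same hexagonal prism (44 mm across flats, 51 mm across corners, 50 mm tall, about 50 g); origin at its centre, z along the prism axis, corners at 0, 60.. degrees from its x axis; starts standing on the cutting board; may be absent
- carrot3: orange carrot chunk, same hexagonal prism (44 mm across flats, 51 mm across corners, 50 mm tall, about 50 g); origin at its centre, z along the prism axis, corners at 0, 60.. degrees from its x axis; starts standing on the cutting board; may be absent
- cucumber1: dark green mini cucumber, a round rod 26 mm thick and 150 mm long with round ends, about 80 g; origin at its centre, z along its length (as it starts, towards its upper end); starts lying in the sloping rack, 45 degrees above level, its upper 65 mm or so free of the rack; may be absent
- cucumber2: dark green mini cucumber, a round rod 26 mm thick and 150 mm long with round ends, about 80 g; origin at its centre, z along its length (as it starts, towards its upper end); starts lying in the sloping rack, 45 degrees above level, its upper 65 mm or so free of the rack; may be absent
- cucumber3: dark green mini cucumber, a round rod 26 mm thick and 150 mm long with round ends, about 80 g; origin at its centre, z along its length (as it starts, towards its upper end); starts lying in the sloping rack, 45 degrees above level, its upper 65 mm or so free of the rack; may be absent
- scale: white kitchen scale, 110 x 150 x 28 mm, bystander; origin under its centre
- bowl: small white bowl, 110 mm across, 45 mm high, bystander; origin under its centre
- spice: small spice jar with a red cap, 44 mm across, 85 mm high, bystander; origin under its centre
Not all that is in view belongs to the job. What is shaped like the cucumber2 but red is not meant.

How it is judged:
On the way, in this order (a step that is already met when the one before it is completed fails the run):
1. every chunk (carrot and radish) lies in the level tray at once (x of daikon1 in the frame of tray between -0.09 and 0.09 m and y of daikon1 in the frame of tray between -0.09 and 0.09 m and z of daikon1 in the frame of tray between 0 and 0.09 m and x of daikon2 in the frame of tray between -0.09 and 0.09 m and y of daikon2 in the frame of tray between -0.09 and 0.09 m and z of daikon2 in the frame of tray between 0 and 0.09 m and x of daikon3 in the frame of tray between -0.09 and 0.09 m and y of daikon3 in the frame of tray between -0.09 and 0.09 m and z of daikon3 in the frame of tray between 0 and 0.09 m and x of carrot1 in the frame of tray between -0.09 and 0.09 m and y of carrot1 in the frame of tray between -0.09 and 0.09 m and z of carrot1 in the frame of tray between 0 and 0.09 m and x of carrot2 in the frame of tray between -0.09 and 0.09 m and y of carrot2 in the frame of tray between -0.09 and 0.09 m and z of carrot2 in the frame of tray between 0 and 0.09 m and x of carrot3 in the frame of tray between -0.09 and 0.09 m and y of carrot3 in the frame of tray between -0.09 and 0.09 m and z of carrot3 in the frame of tray between 0 and 0.09 m and angle between tray's own z axis and vertical below 0.2 rad), for 0.2 s.
2. the tray is held tilted by more than 26 degrees with the middle of its open edge above the tub (x of tray_mouth in the frame of tub between -0.115 and 0.115 m and y of tray_mouth in the frame of tub between -0.12 and 0.12 m and z of tray_mouth in the frame of tub between 0.06 and 0.35 m and angle between tray's own z axis and vertical above 0.45 rad), for 0.1 s.
At the end, for the whole second after the job is handed in: All chunks present lie at rest inside the tub, below its rim. Every cucumber present stands in the crock, its lower end down in a well and its length within 20 degrees of upright. The tray lies flat (within 3 degrees) on the mat, its origin within 70 mm of the mat's centre, at rest (x of daikon1 in the frame of tub between -0.1 and 0.1 m and y of daikon1 in the frame of tub between -0.105 and 0.105 m and z of daikon1 in the frame of tub between 0 and 0.1 m and linear speed of each of daikon1, daikon2, daikon3, carrot1, carrot2, carrot3 below 0.05 m/s and x of daikon2 in the frame of tub between -0.1 and 0.1 m and y of daikon2 in the frame of tub between -0.105 and 0.105 m and z of daikon2 in the frame of tub between 0 and 0.1 m and x of daikon3 in the frame of tub between -0.1 and 0.1 m and y of daikon3 in the frame of tub between -0.105 and 0.105 m and z of daikon3 in the frame of tub between 0 and 0.1 m and x of carrot1 in the frame of tub between -0.1 and 0.1 m and y of carrot1 in the frame of tub between -0.105 and 0.105 m and z of carrot1 in the frame of tub between 0 and 0.1 m and x of carrot2 in the frame of tub between -0.1 and 0.1 m and y of carrot2 in the frame of tub between -0.105 and 0.105 m and z of carrot2 in the frame of tub between 0 and 0.1 m and x of carrot3 in the frame of tub between -0.1 and 0.1 m and y of carrot3 in the frame of tub between -0.105 and 0.105 m and z of carrot3 in the frame of tub between 0 and 0.1 m and x of cucumber1 in the frame of crock between -0.052 and 0.052 m and y of cucumber1 in the frame of crock between -0.052 and 0.052 m and z of cucumber1 in the frame of crock between 0.06 and 0.1 m and angle between the z axis of each of cucumber1, cucumber2, cucumber3 and the z axis of crock, either way round below 0.35 rad and x of cucumber2 in the frame of crock between -0.052 and 0.052 m and y of cucumber2 in the frame of crock between -0.052 and 0.052 m and z of cucumber2 in the frame of crock between 0.06 and 0.1 m and x of cucumber3 in the frame of crock between -0.052 and 0.052 m and y of cucumber3 in the frame of crock between -0.052 and 0.052 m and z of cucumber3 in the frame of crock between 0.06 and 0.1 m and horizontal distance between tray and mat below 0.07 m and angle between tray's own z axis and vertical below 0.06 rad and height (world z) of tray below 0.012 m and linear speed of tray below 0.03 m/s); the robot touches nothing.
It fails at once if the scale is moved more than 30 mm (distance of scale from where it was at the start of the episode above 0.03 m).
It fails at once if the bowl is moved more than 30 mm (distance of bowl from where it was at the start of the episode above 0.03 m).
It fails at once if the spice is moved more than 30 mm (distance of spice from where it was at the start of the episode above 0.03 m).
Of daikon1, daikon2, daikon3 only 1 to 3 are there at a start; the rules pass over those that are not, and their reading is None.
Of carrot1, carrot2, carrot3 only 2 to 3 are there at a start; the rules pass over those that are not, and their reading is None.
Of cucumber1, cucumber2, cucumber3 only 2 to 3 are there at a start; the rules pass over those that are not, and their reading is None.
At some moment in a run one of carrot1, carrot2, carrot3 may be knocked a few centimetres aside while the robot is not near it.
It also fails if it takes over 208 s, if anything falls off the work surface, if the arm or the gripper's body presses on something with over 40 N, if the wrist force passes 120 N, or if a joint passes its speed limit or range.

## Working session

There is one attempt and no reset: what is moved stays moved. The work goes in short steps, Python scripts to look and compute and a shell command to move; the robot and the scene stay as the last step left them, time stands still between calls to the robot, and variables do not carry over. Pictures are saved under pics/ and viewed, at most 14 in all, crops included, and the job is handed in when it is done.

```bash
mkdir -p pics; ls; cat > h.py <<'E'
import numpy as np, cv2
from scipy.spatial.transform import Rotation as R
from workcell import manip
def snap(name,fn=None,crop=None,s=1):
    d=manip.get_image(name); np.savez('last_'+name+'.npz',**d)
    if fn:
        im=d['image'][:,:,::-1]
        if crop: x0,y0,x1,y1=crop; im=im[y0:y1,x0:x1]
        cv2.imwrite('pics/'+fn,cv2.resize(im,None,fx=s,fy=s,interpolation=cv2.INTER_CUBIC))
    return d
def cloud(d):
    z=d['range_z'].astype(float); v,u=np.indices(z.shape)
    P=np.stack([(u-d['K'][0,2])/d['K'][0,0]*z,(v-d['K'][1,2])/d['K'][1,1]*z,z],-1)
    W=(P-d['t'])@d['R']; W[z<=0]=np.nan
    return W
E
python3 - <<'E'
from h import *
for n in('scene','side'):
    d=snap(n,n+'0.png',s=1.5); print(n,d['K'][0,0],-d['R'].T@d['t'],d['R'][2])
o=manip.get_obs(); print(o['eef_pos'],o['tcp_rot'],o['gripper_width'],o['ft_force'],manip.pinch_z)
E
```

```text
pics
scene 403.5884931142125 [ 1.02138934 -0.49403244  1.15108757] [-0.39197992  0.35344084 -0.84937113]
side 487.54651886632035 [0.06292413 0.92395269 1.10906644] [ 0.3254931  -0.64832498 -0.68827971]
[0.2444622  0.54792337 0.40378571] [ 3.07114250e+00 -6.54294545e-01 -3.80037171e-04] 0.08543168787460097 [-0.45883131  0.54559435 -0.35039664] 0.1547
```

View pics/scene0.png

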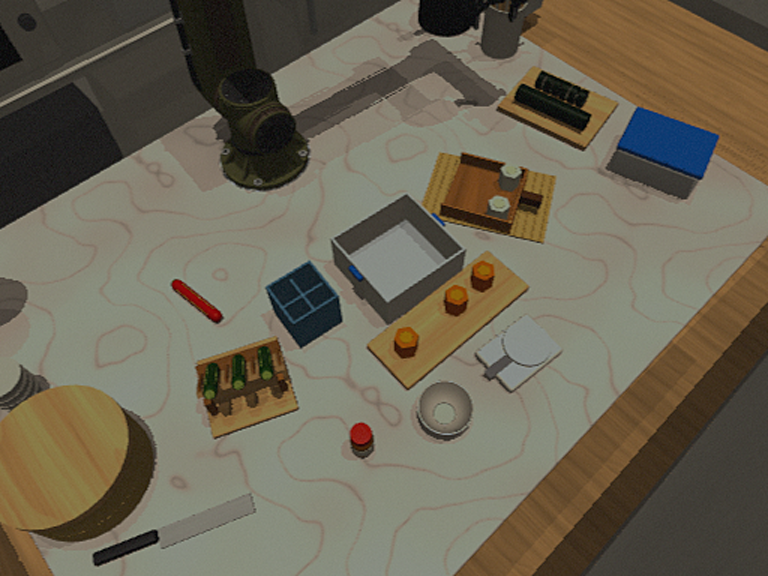

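View pics/side0.png

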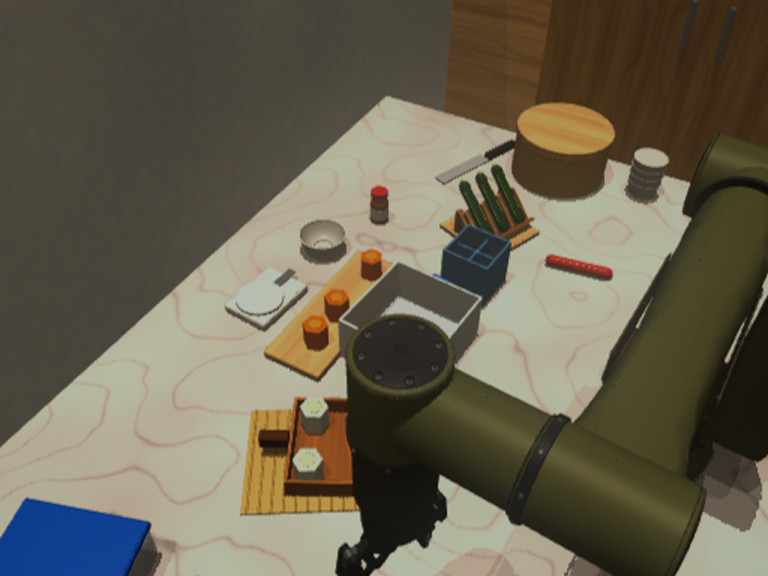

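```bash
cat >> h.py <<'E'
def topmap(ds,x=(0.05,0.85),y=(-0.6,0.8),res=0.002):
    H=int((x[1]-x[0])/res);W_=int((y[1]-y[0])/res)
    im=np.zeros((H,W_,3),np.uint8);hz=np.full((H,W_),-1.)
    for d in ds:
        W=cloud(d).reshape(-1,3);c=d['image'].reshape(-1,3)
        ok=np.isfinite(W[:,0])&(W[:,2]<0.2);W=W[ok];c=c[ok]
        r=((x[1]-W[:,0])/res).astype(int);q=((y[1]-W[:,1])/res).astype(int)
        ok=(r>=0)&(r<H)&(q>=0)&(q<W_);r,q,W,c=r[ok],q[ok],W[ok],c[ok]
        for i in np.argsort(W[:,2]):
            if W[i,2]>=hz[r[i],q[i]]: hz[r[i],q[i]]=W[i,2];im[r[i],q[i]]=c[i][::-1]
    return im,hz
E
python3 - <<'E'
from h import *
ds=[dict(np.load(f'last_{n}.npz')) for n in('scene','side')]
im,hz=topmap(ds)
m=(hz<0).astype(np.uint8)
im=cv2.dilate(im,np.ones((3,3)))*m[...,None]+im*(1-m[...,None])
for i in range(0,700,50):cv2.putText(im,f'{0.8-i*.002:.1f}',(i,395),0,.35,(0,0,255));cv2.line(im,(i,0),(i,5),(0,0,255))
for i in range(0,400,50):cv2.putText(im,f'{0.85-i*.002:.2f}',(0,i+4),0,.35,(0,0,255))
cv2.imwrite('pics/top.png',im)
W=cloud(ds[0])
for n,u,v in [('daikonA',511,171),('daikonB',498,204),('handle',532,200),('c1',406,341),('c2',456,297),('c3',483,271),('crockc',304,290),('cuc upper?',210,370),('',239,358),('',265,350)]:
    print(n,np.round(W[int(v/1.5),int(u/1.5)],3))
W=cloud(ds[0]).reshape(-1,3)
z=W[:,2]
def box(n,lo,hi,xr,yr):
    m=(z>lo)&(z<hi)&(W[:,0]>xr[0])&(W[:,0]<xr[1])&(W[:,1]>yr[0])&(W[:,1]<yr[1])
    r=cv2.minAreaRect(W[m][:,:2].astype(np.float32)*1000);print(n,m.sum(),np.round(r[0],1),np.round(r[1],1),round(r[2],1))
np.save('W0.npy',W)
for n,u,v in [('tub corner',405,198),('tub',333,240),('tub',384,315),('tub',464,255),('crock',304,264),('crock',341,297),('crock',306,318),('crock',268,290),('board',369,343),('board',408,384),('board',528,284),('board',486,252),('mat',440,153),('mat',556,175),('mat',546,240),('mat',423,208)]:
    print(n,np.round(cloud(ds[0])[int(v/1.5),int(u/1.5)],3))
E
```

```text
daikonA [0.492 0.374 0.058]
daikonB [0.54  0.277 0.059]
handle [0.578 0.351 0.048]
c1 [ 0.649 -0.121  0.07 ]
c2 [0.649 0.024 0.07 ]
c3 [0.641 0.115 0.066]
crockc [ 0.395 -0.184  0.027]
cuc upper? [ 0.441 -0.438  0.078]
 [ 0.45  -0.382  0.063]
 [ 0.473 -0.337  0.067]
tub corner [0.397 0.118 0.087]
tub [ 0.385 -0.082  0.103]
tub [ 0.559 -0.096  0.022]
tub [0.59  0.107 0.077]
crock [ 0.395 -0.169  0.113]
crock [ 0.451 -0.128 -0.001]
crock [ 0.492 -0.24   0.101]
crock [ 0.388 -0.258  0.103]
board [ 0.581 -0.159  0.014]
board [ 0.704 -0.164  0.016]
board [ 0.709  0.202 -0.004]
board [0.594 0.185 0.015]
mat [0.3   0.334 0.001]
mat [ 0.546  0.497 -0.003]
mat [ 0.66   0.323 -0.004]
mat [0.448 0.124 0.096]
```

View pics/top.png

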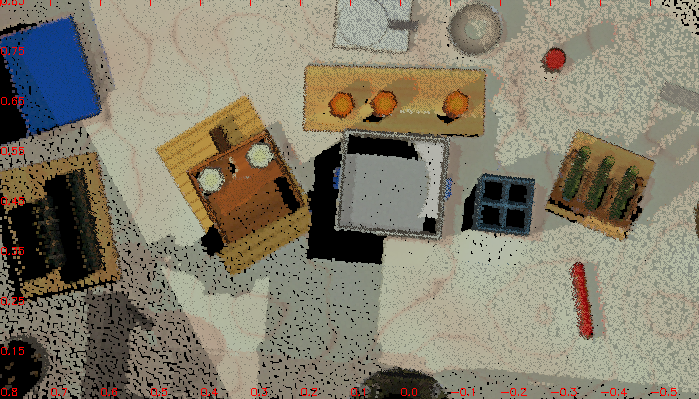

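```bash
python3 - <<'E'
from h import *
ds=[dict(np.load(f'last_{n}.npz')) for n in('scene','side')]
def pts(d,lo,hi,xr,yr):
    W=cloud(d);m=(W[...,2]>lo)&(W[...,2]<hi)&(W[...,0]>xr[0])&(W[...,0]<xr[1])&(W[...,1]>yr[0])&(W[...,1]<yr[1])
    return W[m],d['image'][m].astype(int)
def rect(n,P):
    if len(P)<5: print(n,'few');return
    r=cv2.minAreaRect(P[:,:2].astype(np.float32)*1000);print(n,len(P),np.round(r[0],1),np.round(r[1],1),round(r[2],1),'z',np.round(np.median(P[:,2]),4))
for i,d in enumerate(ds):
    print('cam',i)
    rect('board',pts(d,.012,.024,(.56,.74),(-.19,.23))[0])
    rect('tub',pts(d,.094,.107,(.35,.62),(-.12,.19))[0])
    rect('crock',pts(d,.105,.117,(.3,.55),(-.28,-.11))[0])
    P,c=pts(d,-.01,.012,(.25,.75),(.15,.55)); m=(c[:,0]-c[:,2]>50);rect('mat',P[m])
    P,c=pts(d,.040,.058,(.35,.65),(.19,.5)); m=(c[:,0]-c[:,2]>25)
    Q=P[m];rect('traywalls+handle',Q)
    for k,(x,y) in enumerate([(.649,-.121),(.649,.03),(.645,.115),(.49,.376),(.54,.277)]):
        P,c=pts(d,(.06 if k<3 else .05),.075,(x-.045,x+.045),(y-.045,y+.045))
        if k>2: P=P[(c.max(1)-c.min(1)[...]<70)&(c.min(1)>100)]
        if len(P)>5:(cx,cy),rad=cv2.minEnclosingCircle(P[:,:2].astype(np.float32)*1000);rect('chunk%d'%k,P);print('   circ',round(cx),round(cy),round(rad,1),np.median(P[:,2]).round(4))
    P,c=pts(d,.03,.2,(.36,.6),(-.52,-.28)); g=(c[:,1]>c[:,0]+5)
    G=P[g]
    print('green',len(G),'z max',G[:,2].max(),G[np.argsort(-G[:,2])[:5]].round(3).tolist())
    lo=G[G[:,2]<.06];print('low green mean',lo.mean(0).round(3), 'high',G[G[:,2]>.11].mean(0).round(3))
E
```

```text
cam 0
board 3302 [640.4  10.2] [361.6 152.7] 88.4 z 0.017
tub 533 [483.3  13.7] [233.8 203.8] 85.0 z 0.0981
crock 259 [ 441.  -210.1] [108.1 111.6] 84.1 z 0.1088
mat 2268 [516.5 256.7] [300.6 368.4] 30.9 z 0.005
traywalls+handle 259 [498.7 320.6] [219.5 180.3] 27.6 z 0.0446
chunk0 186 [ 644.1 -112.6] [45.9 46.9] 89.0 z 0.067
   circ 645 -113 25.1 0.067
chunk1 170 [645.4  30.3] [48.6 44.6] 79.4 z 0.0669
   circ 645 31 25.3 0.0669
chunk2 154 [641.7 116.9] [42.1 47.6] 42.5 z 0.0669
   circ 642 117 25.3 0.0669
chunk3 88 [490.2 378.3] [42.2 49.3] 9.6 z 0.0589
   circ 491 378 25.0 0.0589
chunk4 95 [540.3 280.4] [42.2 44.1] 58.3 z 0.0588
   circ 540 280 24.1 0.0588
green 525 z max 0.14340142237648765 [[0.509, -0.473, 0.143], [0.549, -0.372, 0.143], [0.546, -0.367, 0.143], [0.528, -0.419, 0.143], [0.505, -0.465, 0.142]]
low green mean [ 0.442 -0.385  0.054] high [ 0.52  -0.417  0.131]
cam 1
board 1879 [638.4  12.6] [362.9 150.1] 88.2 z 0.0171
tub 380 [480.4  12.2] [221.9 203.4] 85.3 z 0.0979
crock 207 [ 439.2 -207.5] [114.6 110.4] 83.2 z 0.1083
mat 3077 [567.2 279.1] [197.  380.1] 31.4 z 0.0045
traywalls+handle 483 [522.2 339.1] [155.5 187.1] 33.1 z 0.0446
chunk0 123 [ 642.1 -112.8] [39. 59.] 28.7 z 0.0666
   circ 642 -113 29.5 0.0666
chunk1 152 [640.4  33.7] [51.2 43.9] 81.8 z 0.0666
   circ 640 33 25.9 0.0666
chunk2 166 [638.4 118.7] [49.4 44.7] 1.3 z 0.0666
   circ 640 117 26.5 0.0666
chunk3 223 [489.6 376.1] [42.7 47.8] 5.7 z 0.0593
   circ 488 377 25.5 0.0593
chunk4 182 [539.4 280.7] [44.5 43.3] 37.4 z 0.0589
   circ 539 281 23.4 0.0589
green 594 z max 0.1434520206048428 [[0.525, -0.413, 0.143], [0.537, -0.355, 0.142], [0.499, -0.46, 0.141], [0.527, -0.41, 0.141], [0.539, -0.369, 0.14]]
low green mean [ 0.442 -0.384  0.053] high [ 0.508 -0.408  0.126]
```

```bash
cat >> h.py <<'E'
from scipy.linalg import logm,expm
def cur():
    o=manip.get_obs(); T=np.eye(4);T[:3,:3]=R.from_rotvec(o['tcp_rot']).as_matrix();T[:3,3]=o['eef_pos'];return T
def pose(grasp,xyaw,tilt=0,lean=None,pz=None):
    """grasp point target; tool-x yaw (deg); then tilt (deg): rotate about horizontal world axis so that fingers swing toward azimuth lean(deg)"""
    a=np.radians(xyaw);x=np.array([np.cos(a),np.sin(a),0]);z=np.array([0,0,-1.]);M=np.stack([x,np.cross(z,x),z],1)
    if tilt:
        l=np.radians(lean);d=np.array([np.cos(l),np.sin(l),0]);M=R.from_rotvec(np.cross(z,d)*np.radians(tilt)).as_matrix()@M
    T=np.eye(4);T[:3,:3]=M;T[:3,3]=np.array(grasp)-M[:,2]*(manip.pinch_z if pz is None else pz);return T
def rows(Tt,T0=None):
    """per-row increment for the constant screw; N chosen from limits"""
    T0=cur() if T0 is None else T0
    D=np.linalg.inv(T0)@Tt; w=R.from_matrix(D[:3,:3]).as_rotvec()
    for N in [5,10,15,20,25,30]:
        A=np.real(expm(logm(D)/N)); d=A[:3,3]/.03; ww=R.from_matrix(A[:3,:3]).as_rotvec()/.1
        if max(abs(d).max(),abs(ww).max())<=1 and np.linalg.norm(d)<1.5 and np.linalg.norm(ww)<1.4: break
    print(N,'rows of',np.round(d,2).tolist(),np.round(ww,2).tolist(),' | total shift(tool,units)',np.round(D[:3,3]/.03,2).tolist(),'turn',np.round(w/.1,2).tolist())
    return N
E
for i in 1 2 3 4; do python3 -m pendant '0.9 .55 0 0 0 0 1;0.9 .55 0 0 0 0 1;0.9 .55 0 0 0 0 1;0.9 .55 0 0 0 0 1;0.9 .55 0 0 0 0 1'; done
python3 - <<'E'
from h import *
d=snap('wrist','w1.png',s=1.5); print(d['K'][0,0],-d['R'].T@d['t'],d['R'][2],d['R'][0]); print(manip.get_obs()['joint_positions'])
E
```

```text
time_s: 0.6
eef_pos: [0.3347, 0.4164, 0.4043]
tcp_rot: [3.072, -0.654, -0.0]
ft_force: [0.1, 1.1, 0.1]
gripper_width: 0.0855
gripper_force: 0.0
time_s: 1.1
eef_pos: [0.4243, 0.286, 0.4043]
tcp_rot: [3.072, -0.654, -0.001]
ft_force: [0.9, 0.2, 0.4]
gripper_width: 0.0857
gripper_force: 0.0
time_s: 1.6
eef_pos: [0.514, 0.1557, 0.4043]
tcp_rot: [3.072, -0.654, -0.001]
ft_force: [-0.0, 1.1, 0.3]
gripper_width: 0.0852
gripper_force: 0.0
time_s: 2.1
eef_pos: [0.6037, 0.0253, 0.4042]
tcp_rot: [3.072, -0.654, -0.001]
ft_force: [-0.8, 0.9, 0.0]
gripper_width: 0.0851
gripper_force: 0.0
314.9589196689907 [ 0.67460825 -0.00628122  0.37276819] [-0.27515943  0.12182995 -0.95364813] [-4.07377685e-01 -9.13259362e-01  8.71879499e-04]
[ 3.67700796e-01  5.56740937e-02  9.80942633e-02  1.15603935e-03
 -1.61554222e+00  7.80748135e-01]
```

View pics/w1.png

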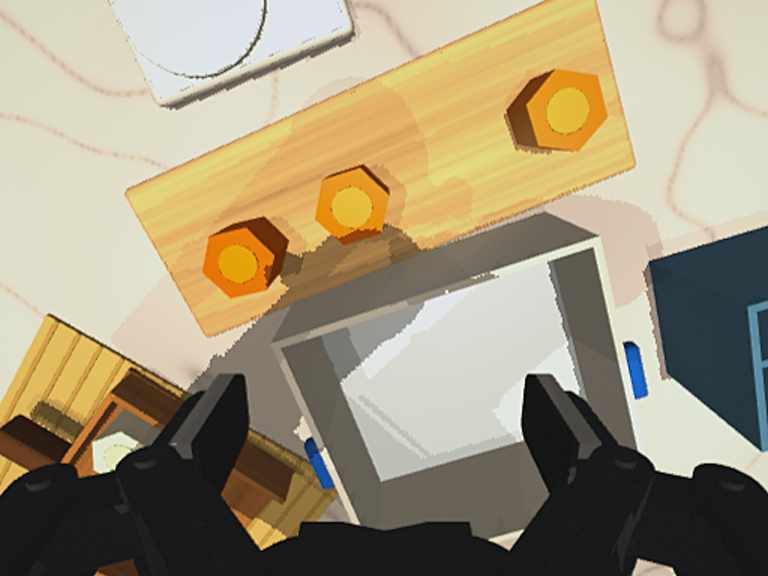

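```bash
cat >> h.py <<'E'
def hexfit(P):
    P=P[:,:2]*1000; best=None
    for t in np.arange(0,60,1):
        n=np.radians(t+np.array([0,60,120]));N=np.stack([np.cos(n),np.sin(n)])
        q=P@N; lo=np.percentile(q,1,axis=0);hi=np.percentile(q,99,axis=0)
        w=(hi-lo).sum()
        if best is None or w<best[0]: c=np.linalg.lstsq(N.T,(lo+hi)/2,rcond=None)[0];best=(w,t,c,hi-lo)
    return best[2]/1000,best[1],best[3]
def carrots(d):
    W=cloud(d);c=d['image'].astype(int)
    m=((W[...,2]>.06)&(W[...,2]<.08)&(c[...,0]-c[...,2]>60)&(W[...,0]>.5)).astype(np.uint8)
    n,l,st,_=cv2.connectedComponentsWithStats(m)
    for i in range(1,n):
        if st[i,4]>80:
            c,t,w=hexfit(W[l==i]); print('carrot',c.round(4),'flat normal deg',t,'widths',w.round(1),'ztop',np.median(W[l==i][:,2]).round(4),'n',st[i,4])
E
python3 - <<'E'
from h import *
for n in ('wrist','scene','side'): print(n);carrots(dict(np.load(f'last_{n}.npz')))
E
```

```text
wrist
carrot [ 0.6445 -0.1137] flat normal deg 27 widths [43.2 43.7 42.8] ztop 0.0677 n 2283
carrot [0.645  0.0298] flat normal deg 51 widths [42.6 43.  42.9] ztop 0.0677 n 1832
carrot [0.6421 0.1147] flat normal deg 48 widths [43.2 43.4 43.1] ztop 0.0676 n 1733
scene
carrot [0.6417 0.1161] flat normal deg 42 widths [41.4 44.1 42.4] ztop 0.067 n 145
carrot [0.6446 0.0313] flat normal deg 55 widths [43.7 44.2 43.2] ztop 0.0671 n 160
carrot [ 0.6438 -0.1126] flat normal deg 25 widths [43.  44.1 42.2] ztop 0.0671 n 177
side
carrot [ 0.6416 -0.1112] flat normal deg 48 widths [41.  46.6 44.4] ztop 0.0672 n 109
carrot [0.641  0.0326] flat normal deg 54 widths [44.  45.9 42. ] ztop 0.0669 n 135
carrot [0.6399 0.1174] flat normal deg 36 widths [43.8 42.5 44.3] ztop 0.0668 n 150
```

```bash
python3 - <<'E'
from h import *
A=pose([.642,.115,.13],-42); rows(A); rows(pose([.642,.115,.05],-42),A)
E
```

```text
5 rows of [-0.11, -0.66, 0.79] [0.01, 0.0, 0.62]  | total shift(tool,units) [-0.14, -3.33, 3.95] turn [0.03, 0.0, 3.11]
5 rows of [-0.0, -0.0, 0.53] [0.0, 0.0, -0.0]  | total shift(tool,units) [-0.0, -0.0, 2.67] turn [0.0, 0.0, -0.0]
```

```bash
python3 -m pendant '-.11 -.66 .79 0 0 .62 .53;-.11 -.66 .79 0 0 .62 .53;-.11 -.66 .79 0 0 .62 .53;-.11 -.66 .79 0 0 .62 .53;-.11 -.66 .79 0 0 .62 .53' 40 >/dev/null
python3 -m pendant '0 0 0 0 0 0 .53;0 0 0 0 0 0 .53;0 0 0 0 0 0 .53;0 0 0 0 0 0 .53;0 0 0 0 0 0 .53'
python3 - <<'E'
from h import *
d=snap('wrist');carrots(d);rows(pose([.642,.115,.05],-42))
E
```

```text
time_s: 3.15
eef_pos: [0.6401, 0.1189, 0.2876]
tcp_rot: [-2.933, 1.121, -0.002]
ft_force: [-0.2, -0.1, -0.1]
gripper_width: 0.0652
gripper_force: 0.0
carrot [0.6454 0.0303] flat normal deg 55 widths [43.4 42.7 43.2] ztop 0.0677 n 5185
carrot [0.6424 0.115 ] flat normal deg 49 widths [42.6 43.2 43.4] ztop 0.0676 n 3974
5 rows of [0.03, 0.01, 0.55] [-0.0, -0.0, 0.01]  | total shift(tool,units) [0.13, 0.06, 2.75] turn [-0.01, -0.01, 0.03]
```

```bash
python3 -m pendant '.03 .01 .55 0 0 0 .53;.03 .01 .55 0 0 0 .53;.03 .01 .55 0 0 0 .53;.03 .01 .55 0 0 0 .53;.03 .01 .55 0 0 0 .53' 40 >/dev/null
python3 -m pendant '0 0 0 0 0 0 -.3;0 0 0 0 0 0 -.3;0 0 0 0 0 0 -.3;0 0 0 0 0 0 -.3;0 0 0 0 0 0 -.3'
python3 -m pendant '0 0 -.6 0 0 0 -.3;0 0 -.8 0 0 0 -.3;0 0 -.8 0 0 0 -.3;0 0 -.8 0 0 0 -.3;0 0 -.8 0 0 0 -.3'
python3 - <<'E'
from h import *
rows(pose([.43,.31,.20],-62.5))
E
```

```text
time_s: 4.2
eef_pos: [0.6426, 0.1153, 0.2045]
tcp_rot: [-2.934, 1.121, -0.001]
ft_force: [-0.4, 0.4, -0.9]
gripper_width: 0.044
gripper_force: 43.9
time_s: 4.7
eef_pos: [0.6423, 0.1152, 0.3192]
tcp_rot: [-2.934, 1.121, -0.001]
ft_force: [0.9, -0.4, -0.6]
gripper_width: 0.0439
gripper_force: 43.9
10 rows of [-0.95, 0.14, -0.12] [-0.0, -0.0, 0.36]  | total shift(tool,units) [-9.6, -0.12, -1.19] turn [-0.01, -0.0, 3.61]
```

```bash
for i in 1 2; do python3 -m pendant '-1 0 -.12 0 0 .36 -.3;-1 0 -.12 0 0 .36 -.3;-1 0 -.12 0 0 .36 -.3;-1 0 -.12 0 0 .36 -.3;-1 0 -.12 0 0 .36 -.3';done
python3 -m pendant '-.6 -.3 -.3 0 0 0 -.3;-.6 -.3 -.3 0 0 0 -.3;-.6 -.3 -.3 0 0 0 -.3;-.6 -.3 -.3 0 0 0 -.3;0 0 0 0 0 0 -.3'
python3 - <<'E'
from h import *
d=snap('wrist','w2.png',s=1.5)
E
```

```text
time_s: 5.2
eef_pos: [0.5373, 0.2235, 0.3365]
tcp_rot: [-2.82, 1.382, -0.001]
ft_force: [-0.1, 0.7, -0.1]
gripper_width: 0.0434
gripper_force: 44.0
time_s: 5.7
eef_pos: [0.4541, 0.3483, 0.3546]
tcp_rot: [-2.685, 1.63, -0.0]
ft_force: [0.3, 0.6, -0.3]
gripper_width: 0.0435
gripper_force: 44.1
time_s: 6.2
eef_pos: [0.4534, 0.4297, 0.3907]
tcp_rot: [-2.686, 1.625, -0.0]
ft_force: [-0.3, -0.1, -0.3]
gripper_width: 0.0437
gripper_force: 44.1
```

View pics/w2.png

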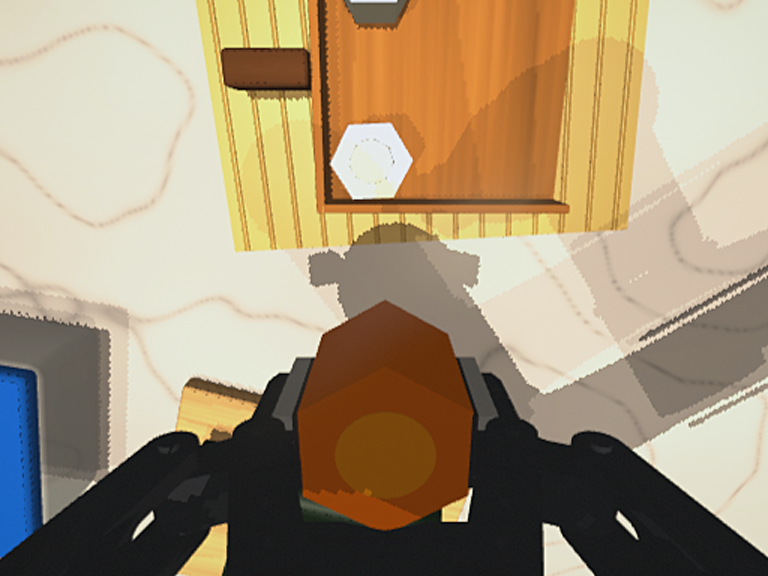

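```bash
cat >> h.py <<'E'
def px(d,u,v,z,s=1.5):
    """world point of picture pixel at height z"""
    r=d['R'].T@np.array([(u/s-d['K'][0,2])/d['K'][0,0],(v/s-d['K'][1,2])/d['K'][1,1],1.]);c=-d['R'].T@d['t']
    return c+r*(z-c[2])/r[2]
E
python3 - <<'E'
from h import *
d=dict(np.load('last_wrist.npz'))
for n,u,v,z in [('matA',235,250,.004),('matB',628,230,.004),('fr1',577,5,.011),('fr2',568,203,.011),('wallrear',320,212,.051),('wallfront',569,212,.051),('hnd1',224,48,.054),('hnd2',308,48,.054)]:
    print(n,px(d,u,v,z).round(4))
W=cloud(d);c=d['image'].astype(int)
# handle top: dark-brown, z>.046
m=(W[...,2]>.047)&(W[...,2]<.062)&(c[...,0]<140)&(c[...,0]-c[...,2]>15)&(W[...,0]>.5)&(np.indices(m0.shape)[0]<75 if False else True)
n,l,st,_=cv2.connectedComponentsWithStats(m.astype(np.uint8))
for i in range(1,n):
    if st[i,4]>100:
        P=W[l==i];r=cv2.minAreaRect(P[:,:2].astype(np.float32)*1000);print(st[i],np.round(r[0],1),np.round(r[1],1),round(r[2],1),np.median(P[:,2]))
def rim(u0,u1,v0,v1,lo,hi):
    S=np.zeros(W.shape[:2],bool);S[v0:v1,u0:u1]=1;P=W[S&(W[...,2]>lo)&(W[...,2]<hi)];r=cv2.minAreaRect(P[:,:2].astype(np.float32)*1000);print('reg',len(P),np.round(r[0],1),np.round(r[1],1),round(r[2],1),np.median(P[:,2]))
rim(205,390,132,145,.045,.056)
m=(W[...,2]>.05)&(W[...,2]<.07)&(c.min(-1)>150);S=np.zeros(m.shape,bool);S[60:140,200:290]=1
print(hexfit(W[m&S]))
E
```

```text
matA [0.5544 0.4871 0.004 ]
matB [0.2961 0.3341 0.004 ]
fr1 [0.418 0.23  0.011]
fr2 [0.3507 0.3388 0.011 ]
wallrear [0.5064 0.4212 0.051 ]
wallfront [0.3628 0.3459 0.051 ]
hnd1 [0.5968 0.3602 0.054 ]
hnd2 [0.5533 0.3374 0.054 ]
[233   0  34   6 124] [529.9 298.6] [28.7  3.6] 30.0 0.0524075471955254
[ 147   32   60   27 1531] [572.5 358.8] [52.1 21.6] 27.7 0.05237637148423445
[ 37 317  10  22 120] [592.3 710.1] [ 2.3 35.9] 17.1 0.05330963184496622
reg 13 [439.5 384.9] [156.    6.7] 24.8 0.0451871464198405
(array([0.49140939, 0.3772185 ]), np.int64(3), array([42.4672024 , 42.53660076, 42.43357904]))
```

```bash
python3 - <<'E'
from h import *
A=pose([.4195,.3383,.12],-62.3); rows(A); rows(pose([.4195,.3383,.046],-62.3),A)
E
```

```text
5 rows of [0.43, 0.48, 0.77] [-0.0, 0.0, -0.0]  | total shift(tool,units) [2.15, 2.4, 3.84] turn [-0.01, 0.0, -0.01]
5 rows of [0.0, 0.0, 0.49] [0.0, 0.0, 0.0]  | total shift(tool,units) [0.0, 0.0, 2.47] turn [0.0, 0.0, 0.0]
```

```bash
python3 -m pendant '.43 .48 .77 0 0 0 -.3;.43 .48 .77 0 0 0 -.3;.43 .48 .77 0 0 0 -.3;.43 .48 .77 0 0 0 -.3;.43 .48 .77 0 0 0 -.3' >/dev/null
python3 -m pendant '0 0 .5 0 0 0 -.3;0 0 .5 0 0 0 -.3;0 0 .5 0 0 0 -.3;0 0 .5 0 0 0 -.3;0 0 .45 0 0 0 -.3'
python3 -m pendant '0 0 0 0 0 0 -.3;0 0 0 0 0 0 .22;0 0 0 0 0 0 .22;0 0 0 0 0 0 .22;0 0 0 0 0 0 .22'
python3 -m pendant '0 0 -.5 0 0 0 .22;0 0 -.9 0 0 0 .22;0 0 -.9 0 0 0 .22;0 0 -.9 0 0 0 .22;0 0 -.9 0 0 0 .4'
python3 - <<'E'
from h import *
d=snap('scene');carrots(d)
rows(pose([.645,.03,.15],-39)); rows(pose([.645,.03,.15],-69));
rows(pose([.645,.03,.05],-39));
E
```

```text
time_s: 7.25
eef_pos: [0.4197, 0.3377, 0.1994]
tcp_rot: [2.686, -1.628, -0.0]
ft_force: [0.3, -0.2, -1.0]
gripper_width: 0.0437
gripper_force: 44.1
time_s: 7.75
eef_pos: [0.4198, 0.3376, 0.2014]
tcp_rot: [-2.686, 1.628, -0.0]
ft_force: [-0.2, -0.8, -0.5]
gripper_width: 0.052
gripper_force: 0.0
time_s: 8.25
eef_pos: [0.4196, 0.3372, 0.3264]
tcp_rot: [-2.685, 1.628, -0.001]
ft_force: [0.3, 0.4, 0.1]
gripper_width: 0.0602
gripper_force: 0.0
carrot [0.6448 0.0309] flat normal deg 49 widths [44.  43.1 42.4] ztop 0.0668 n 160
carrot [ 0.6439 -0.1123] flat normal deg 32 widths [43.1 43.4 42.3] ztop 0.0671 n 177
15 rows of [0.85, 0.04, 0.06] [-0.01, 0.0, -0.27]  | total shift(tool,units) [12.56, -1.89, 0.9] turn [-0.09, 0.0, -4.09]
15 rows of [0.83, -0.17, 0.06] [-0.01, 0.0, 0.08]  | total shift(tool,units) [12.56, -1.89, 0.9] turn [-0.09, 0.03, 1.15]
15 rows of [0.85, 0.04, 0.28] [-0.01, 0.0, -0.27]  | total shift(tool,units) [12.56, -1.86, 4.24] turn [-0.09, 0.0, -4.09]
```

```bash
for i in 1 2 3; do python3 -m pendant '.85 .04 .06 0 0 -.28 .53;.85 .04 .06 0 0 -.28 .53;.85 .04 .06 0 0 -.28 .53;.85 .04 .06 0 0 -.28 .53;.85 .04 .06 0 0 -.28 .53' 40 >/dev/null; done
python3 - <<'E'
from h import *
d=snap('wrist');carrots(d)
rows(pose([.645,.03,.05],-38))
E
```

```text
carrot [ 0.6447 -0.1135] flat normal deg 28 widths [43.4 43.5 42.7] ztop 0.0677 n 5505
carrot [0.6454 0.0299] flat normal deg 56 widths [42.5 43.3 43.4] ztop 0.0676 n 3560
5 rows of [-0.02, -0.01, 0.62] [0.0, -0.0, -0.01]  | total shift(tool,units) [-0.08, -0.06, 3.08] turn [0.01, -0.01, -0.06]
```

```bash
python3 -m pendant '0 0 .62 0 0 0 .53;0 0 .62 0 0 0 .53;0 0 .62 0 0 0 .53;0 0 .62 0 0 0 .53;0 0 .62 0 0 0 .53' 40 
python3 -m pendant '0 0 0 0 0 0 -.3;0 0 0 0 0 0 -.3;0 0 0 0 0 0 -.3;0 0 0 0 0 0 -.3;0 0 0 0 0 0 -.3'
python3 -m pendant '0 0 -.6 0 0 0 -.3;0 0 -.8 0 0 0 -.3;0 0 -.8 0 0 0 -.3;0 0 -.8 0 0 0 -.3;0 0 -.8 0 0 0 -.3'
python3 - <<'E'
from h import *
A=pose([.4687,.2445,.15],-62.3); rows(A); rows(pose([.4687,.2445,.046],-62.3),A)
E
```

```text
time_s: 10.35
eef_pos: [0.6438, 0.0303, 0.2043]
tcp_rot: [-2.967, 1.032, -0.002]
ft_force: [-0.1, 0.3, -0.1]
gripper_width: 0.0654
gripper_force: 0.0
time_s: 10.85
eef_pos: [0.6438, 0.0303, 0.2047]
tcp_rot: [-2.966, 1.032, -0.002]
ft_force: [-0.1, 0.3, -0.2]
gripper_width: 0.0435
gripper_force: 43.8
time_s: 11.35
eef_pos: [0.6435, 0.0302, 0.3192]
tcp_rot: [-2.967, 1.032, -0.001]
ft_force: [-0.1, -0.5, -0.5]
gripper_width: 0.0438
gripper_force: 43.9
10 rows of [-0.93, -0.03, 0.05] [-0.0, -0.0, 0.42]  | total shift(tool,units) [-9.0, -1.98, 0.48] turn [-0.0, -0.0, 4.18]
5 rows of [0.0, -0.0, 0.69] [0.0, 0.0, 0.0]  | total shift(tool,units) [0.0, 0.0, 3.47] turn [0.0, 0.0, 0.0]
```

```bash
for i in 1 2; do python3 -m pendant '-.93 -.03 .05 0 0 .42 -.3;-.93 -.03 .05 0 0 .42 -.3;-.93 -.03 .05 0 0 .42 -.3;-.93 -.03 .05 0 0 .42 -.3;-.93 -.03 .05 0 0 .42 -.3' >/dev/null; done
python3 -m pendant '0 0 0 0 0 0 -.3;0 0 0 0 0 0 -.3;0 0 .2 0 0 0 -.3;0 0 .2 0 0 0 -.3;0 0 0 0 0 0 -.3'
python3 - <<'E'
from h import *
rows(pose([.4687,.2445,.046],-62.3))
E
```

```text
time_s: 12.85
eef_pos: [0.4695, 0.245, 0.2891]
tcp_rot: [2.684, -1.629, -0.001]
ft_force: [-0.4, -1.3, -1.0]
gripper_width: 0.0435
gripper_force: 44.1
5 rows of [0.0, 0.01, 0.59] [0.0, -0.0, -0.01]  | total shift(tool,units) [0.0, 0.02, 2.95] turn [0.02, -0.0, -0.04]
```

```bash
python3 -m pendant '0 0 .59 0 0 0 -.3;0 0 .59 0 0 0 -.3;0 0 .59 0 0 0 -.3;0 0 .59 0 0 0 -.3;0 0 .59 0 0 0 -.3' 
python3 -m pendant '0 0 0 0 0 0 -.3;0 0 0 0 0 0 .22;0 0 0 0 0 0 .22;0 0 0 0 0 0 .22;0 0 0 0 0 0 .22' >/dev/null
python3 -m pendant '0 0 -.5 0 0 0 .22;0 0 -.9 0 0 0 .22;0 0 -.9 0 0 0 .22;0 0 -.9 0 0 0 .22;0 0 -.9 0 0 0 .4'
python3 - <<'E'
from h import *
d=snap('scene');carrots(d)
rows(pose([.6447,-.1135,.15],-62)); 
E
```

```text
time_s: 13.35
eef_pos: [0.4696, 0.2453, 0.2014]
tcp_rot: [2.686, -1.629, 0.0]
ft_force: [1.0, 0.1, -0.4]
gripper_width: 0.0434
gripper_force: 44.1
time_s: 14.35
eef_pos: [0.4693, 0.2456, 0.328]
tcp_rot: [-2.686, 1.628, -0.001]
ft_force: [1.1, 0.4, 0.2]
gripper_width: 0.0594
gripper_force: 0.0
carrot [ 0.6445 -0.113 ] flat normal deg 29 widths [43.2 43.4 42.3] ztop 0.0674 n 179
15 rows of [0.89, 0.03, 0.06] [-0.01, 0.0, -0.0]  | total shift(tool,units) [13.31, 0.39, 0.95] turn [-0.09, 0.0, -0.07]
```

```bash
for i in 1 2 3; do python3 -m pendant '.89 .03 .06 0 0 0 .53;.89 .03 .06 0 0 0 .53;.89 .03 .06 0 0 0 .53;.89 .03 .06 0 0 0 .53;.89 .03 .06 0 0 0 .53' 40 >/dev/null; done
python3 - <<'E'
from h import *
d=snap('wrist');carrots(d)
rows(pose([.6447,-.1135,.05],-62))
E
```

```text
carrot [ 0.6445 -0.1143] flat normal deg 26 widths [42.5 43.3 43.4] ztop 0.0677 n 3518
5 rows of [-0.03, -0.02, 0.63] [0.0, -0.0, -0.02]  | total shift(tool,units) [-0.17, -0.12, 3.13] turn [0.01, -0.01, -0.1]
```

```bash
python3 -m pendant '-.02 -.02 .63 0 0 0 .53;-.02 -.02 .63 0 0 0 .53;-.02 -.02 .63 0 0 0 .53;-.02 -.02 .63 0 0 0 .53;0 -.02 .63 0 0 0 .53' 40 
python3 -m pendant '0 0 0 0 0 0 -.3;0 0 0 0 0 0 -.3;0 0 0 0 0 0 -.3;0 0 0 0 0 0 -.3;0 0 0 0 0 0 -.3'
python3 -m pendant '0 0 -.6 0 0 0 -.3;0 0 -.8 0 0 0 -.3;0 0 -.8 0 0 0 -.3;0 0 -.8 0 0 0 -.3;0 0 -.8 0 0 0 -.3'
python3 - <<'E'
from h import *
A=pose([.4247,.2811,.15],-62.3); rows(A)
E
```

```text
time_s: 16.45
eef_pos: [0.6445, -0.1119, 0.2043]
tcp_rot: [-2.686, 1.628, -0.002]
ft_force: [0.9, 0.2, 0.0]
gripper_width: 0.0655
gripper_force: 0.0
time_s: 16.95
eef_pos: [0.6445, -0.112, 0.2048]
tcp_rot: [-2.686, 1.628, -0.002]
ft_force: [0.2, -0.7, -0.3]
gripper_width: 0.0436
gripper_force: 43.8
time_s: 17.45
eef_pos: [0.6441, -0.112, 0.3192]
tcp_rot: [-2.686, 1.628, -0.001]
ft_force: [0.8, 0.7, -0.1]
gripper_width: 0.0437
gripper_force: 43.8
20 rows of [-0.75, 0.02, 0.02] [-0.0, -0.0, -0.0]  | total shift(tool,units) [-15.0, 0.42, 0.48] turn [-0.0, -0.0, -0.02]
```

```bash
for i in 1 2 3 4; do python3 -m pendant '-.75 .02 .02 0 0 0 -.3;-.75 .02 .02 0 0 0 -.3;-.75 .02 .02 0 0 0 -.3;-.75 .02 .02 0 0 0 -.3;-.75 .02 .02 0 0 0 -.3' >/dev/null; done
python3 - <<'E'
from h import *
d=snap('wrist','w3.png',s=1.2)
rows(pose([.4247,.2811,.046],-62.3))
E
```

```text
5 rows of [0.02, 0.0, 0.7] [-0.0, 0.0, -0.0]  | total shift(tool,units) [0.1, 0.02, 3.51] turn [-0.01, 0.01, -0.01]
```

View pics/w3.png

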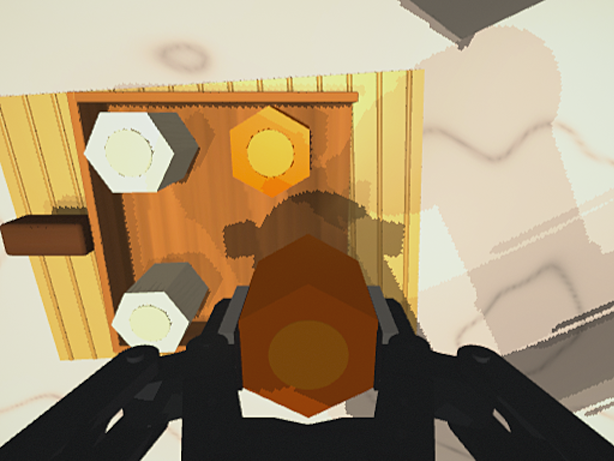

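```bash
python3 -m pendant '.02 0 .7 0 0 0 -.3;.02 0 .7 0 0 0 -.3;.02 0 .7 0 0 0 -.3;.02 0 .7 0 0 0 -.3;.02 0 .7 0 0 0 -.3'
python3 -m pendant '0 0 0 0 0 0 -.3;0 0 0 0 0 0 .22;0 0 0 0 0 0 .22;0 0 0 0 0 0 .22;0 0 0 0 0 0 .22' >/dev/null
python3 -m pendant '0 0 -.5 0 0 0 .22;0 0 -.9 0 0 0 .22;0 0 -.9 0 0 0 .22;0 0 -.9 0 0 0 .22;-.5 0 -.9 0 0 0 .22'
python3 -m pendant '-.9 0 -.5 0 0 0 .22;-.9 0 -.5 0 0 0 .22;-.9 0 0 0 0 0 .22;-.9 0 0 0 0 0 .22;-.9 0 0 0 0 0 .0'
python3 - <<'E'
from h import *
d=snap('wrist','w4.png',s=1.2)
W=cloud(d);c=d['image'].astype(int)
m=((W[...,2]>.05)&(W[...,2]<.075)&(c[...,0]>130)).astype(np.uint8);m[230:]=0
m=cv2.morphologyEx(m,cv2.MORPH_OPEN,np.ones((5,5)))
n,l,st,_=cv2.connectedComponentsWithStats(m)
o=np.array([.4707,.3053]);a=np.radians(207.7);M=np.array([[np.cos(a),np.sin(a)],[-np.sin(a),np.cos(a)]])
for i in range(1,n):
    if st[i,4]>150: q=hexfit(W[l==i]);print(st[i],q[0].round(3),q[2].round(0),'tray',(M@(q[0]-o)).round(3),np.median(c[l==i],axis=0))
# handle
m=(W[...,2]>.047)&(W[...,2]<.062)&(c[...,0]<140)&(c[...,0]-c[...,2]>15)&(W[...,0]>.5)
n,l,st,_=cv2.connectedComponentsWithStats(m.astype(np.uint8))
for i in range(1,n):
    if st[i,4]>100:
        P=W[l==i];r=cv2.minAreaRect(P[:,:2].astype(np.float32)*1000);print(st[i],np.round(r[0],1),np.round(r[1],1),round(r[2],1),np.median(P[:,2]))
E
```

```text
time_s: 20.0
eef_pos: [0.4269, 0.2786, 0.2004]
tcp_rot: [-2.686, 1.628, -0.0]
ft_force: [-0.2, 0.0, 0.0]
gripper_width: 0.0437
gripper_force: 43.9
time_s: 21.0
eef_pos: [0.4202, 0.2912, 0.3265]
tcp_rot: [-2.684, 1.63, -0.001]
ft_force: [0.3, 0.4, -0.7]
gripper_width: 0.0521
gripper_force: 0.0
time_s: 21.5
eef_pos: [0.3568, 0.4125, 0.3555]
tcp_rot: [-2.685, 1.627, -0.0]
ft_force: [-0.3, -0.3, 0.2]
gripper_width: 0.0428
gripper_force: 0.0
[230   0  58  19 709] [0.42  0.289] [35. 11. 35.] tray [ 0.052 -0.009] [218. 159.  50.]
[ 204   34   57   66 2891] [0.419 0.336] [43. 42. 42.] tray [ 0.031 -0.051] [220. 170.  60.]
[  96   40   62   61 2889] [0.491 0.377] [42. 43. 43.] tray [-0.052 -0.054] [216. 222. 212.]
[  6   0  73  15 940] [568.9 364.6] [52.5  9.3] 28.3 0.052121990576638265
```

View pics/w4.png

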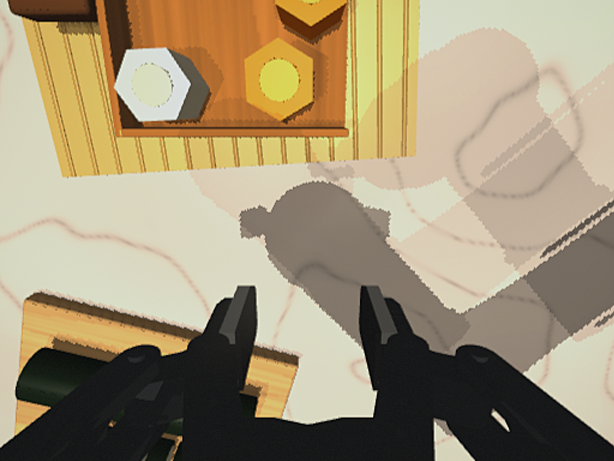

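```bash
python3 - <<'E'
from h import *
A=pose([.5725,.3588,.14],27.7); rows(A)
E
```

```text
20 rows of [0.41, -0.04, 0.1] [-0.0, 0.0, -0.79]  | total shift(tool,units) [5.02, -5.54, 2.0] turn [-0.02, 0.0, -15.71]
```

```bash
for i in 1 2 3 4; do python3 -m pendant '.41 -.04 .1 0 0 -.79 .1;.41 -.04 .1 0 0 -.79 .1;.41 -.04 .1 0 0 -.79 .1;.41 -.04 .1 0 0 -.79 .1;.41 -.04 .1 0 0 -.79 .1' 110 >/dev/null; done
python3 -m pendant '0 0 0 0 0 0 .1;0 0 0 0 0 0 .1;0 0 0 0 0 0 .1;0 0 0 0 0 0 .1;0 0 0 0 0 0 .1'
python3 - <<'E'
from h import *
d=snap('scene','s1.png',crop=(220,70,400,230),s=3.2)
rows(pose([.5725,.3588,.040],27.7))
print(manip.get_obs()['joint_positions'])
E
```

```text
time_s: 24.05
eef_pos: [0.573, 0.3584, 0.2942]
tcp_rot: [-3.048, -0.762, -0.001]
ft_force: [-0.2, -0.7, -0.0]
gripper_width: 0.0466
gripper_force: 0.0
5 rows of [-0.0, -0.0, 0.66] [-0.0, -0.0, 0.01]  | total shift(tool,units) [-0.01, -0.02, 3.31] turn [-0.0, -0.0, 0.07]
[ 8.53880926e-01  2.53062934e-01  1.19280029e-01  8.97737949e-05
 -1.43659720e+00  1.20689562e+00]
```

View pics/s1.png

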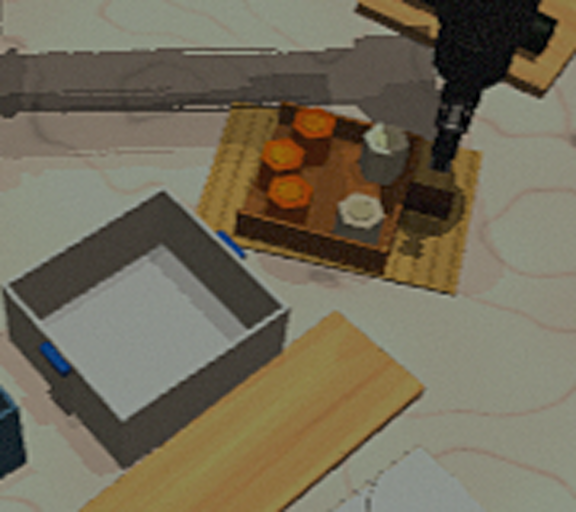

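```bash
python3 -m pendant '0 0 .66 0 0 0 .1;0 0 .66 0 0 0 .1;0 0 .66 0 0 0 .1;0 0 .66 0 0 0 .1;0 0 .66 0 0 0 .1'
python3 -m pendant '0 0 0 0 0 0 -.8;0 0 0 0 0 0 -.8;0 0 0 0 0 0 -.8;0 0 0 0 0 0 -.8;0 0 0 0 0 0 -.8' 120
python3 - <<'E'
from h import *
d=dict(np.load('last_scene.npz'))
P=[px(d,220+u/3.2,70+v/3.2,.1,1)[:2] for u,v in [(165,193),(5,290),(125,418),(288,312)]]
for a,b in zip(P,P[1:]+P[:1]): print(a.round(4),np.linalg.norm(b-a).round(4),np.degrees(np.arctan2(*(b-a)[::-1])).round(1))
print(np.mean(P,0), ((P[1]+P[3])/2).round(4))
W=cloud(d);m=(W[...,2]>.092)&(W[...,2]<.108)&(W[...,0]>.36)&(W[...,0]<.6)&(W[...,1]>-.088)&(W[...,1]<.115)
Q=W[m][:,:2];print(len(Q))
for a in range(-10,11,2):
    t=np.radians(a);q=Q@np.array([[np.cos(t),-np.sin(t)],[np.sin(t),np.cos(t)]]);print(a,np.percentile(q,[1,99],axis=0).round(3).tolist())
E
```

```text
time_s: 24.6
eef_pos: [0.5731, 0.3584, 0.1941]
tcp_rot: [-3.048, -0.762, -0.0]
ft_force: [-0.4, -0.2, 0.2]
gripper_width: 0.0469
gripper_force: 0.0
time_s: 25.1
eef_pos: [0.5734, 0.3586, 0.1954]
tcp_rot: [-3.047, -0.762, -0.002]
ft_force: [0.7, 0.2, -3.0]
gripper_width: 0.0204
gripper_force: 117.3
[0.4033 0.1192] 0.2031 -95.4
[ 0.3842 -0.0831] 0.19 -3.7
[ 0.5737 -0.0952] 0.1998 83.9
[0.5951 0.1034] 0.1925 175.3
[0.4890687  0.01107991] [0.4896 0.0102]
403
-10 [[0.368, -0.013], [0.58, 0.21]]
-8 [[0.374, -0.027], [0.58, 0.191]]
-6 [[0.378, -0.041], [0.581, 0.171]]
-4 [[0.379, -0.055], [0.582, 0.152]]
-2 [[0.379, -0.071], [0.587, 0.133]]
0 [[0.377, -0.087], [0.59, 0.114]]
2 [[0.374, -0.104], [0.593, 0.096]]
4 [[0.371, -0.123], [0.595, 0.08]]
6 [[0.368, -0.142], [0.597, 0.066]]
8 [[0.364, -0.162], [0.598, 0.052]]
10 [[0.359, -0.181], [0.599, 0.038]]
```

```bash
python3 -m pendant '0 0 -.2 0 0 0 -.8;0 0 -.4 0 0 0 -.8;0 0 -.6 0 0 0 -.8;0 0 -.6 0 0 0 -.8;0 0 -.6 0 0 0 -.8' 120
python3 -m pendant '0 0 -.6 0 0 0 -.8;0 0 -.6 0 0 0 -.8;0 0 -.5 0 0 0 -.8;0 0 -.4 0 0 0 -.8;0 0 -.2 0 0 0 -.8' 
python3 - <<'E'
from h import *
d=snap('scene');W=cloud(d);T=cur();print(T[:3,3])
o=np.array([.4707,.3053]);a=np.radians(207.7);X=np.array([np.cos(a),np.sin(a)]);Y=np.array([-X[1],X[0]])
for n,x,y in [('A',.03,.053),('B',.03,-.053),('C',.052,0),('d1',-.052,-.054),('d2',-.049,.054)]:
    p=o+X*x+Y*y; m=np.hypot(W[...,0]-p[0],W[...,1]-p[1])<.015; m&=W[...,2]>.05
    print(n,m.sum(),np.percentile(W[m][:,2],[20,50,90]).round(4))
B=pose([.485+.175*.996,.012-.175*.087,.182],-5); rows(B)
E
```

```text
time_s: 25.6
eef_pos: [0.5733, 0.3585, 0.2685]
tcp_rot: [-3.047, -0.762, -0.001]
ft_force: [0.1, 0.2, -5.0]
gripper_width: 0.0205
gripper_force: 117.5
time_s: 26.1
eef_pos: [0.5733, 0.3585, 0.3375]
tcp_rot: [-3.047, -0.762, -0.003]
ft_force: [0.8, 0.9, -5.4]
gripper_width: 0.0202
gripper_force: 117.5
[0.57340562 0.358473   0.33788568]
A 48 [0.1987 0.2007 0.2028]
B 42 [0.1989 0.201  0.2034]
C 53 [0.1992 0.2006 0.2029]
d1 52 [0.1998 0.2017 0.2061]
d2 51 [0.1996 0.2009 0.2035]
15 rows of [0.01, 0.84, 0.0] [-0.0, -0.0, 0.38]  | total shift(tool,units) [-3.15, 11.98, 0.03] turn [-0.01, -0.02, 5.77]
```

```bash
python3 -m pendant '0 .25 0 0 0 .11 -.8;0 .5 0 0 0 .23 -.8;0 .67 0 0 0 .3 -.8;0 .67 0 0 0 .3 -.8;0 .67 0 0 0 .3 -.8' >/dev/null
for i in 1 2; do python3 -m pendant '0 .67 0 0 0 .3 -.8;0 .67 0 0 0 .3 -.8;0 .67 0 0 0 .3 -.8;0 .67 0 0 0 .3 -.8;0 .67 0 0 0 .3 -.8' >/dev/null; done
python3 -m pendant '0 .67 0 0 0 .3 -.8;0 .67 0 0 0 .3 -.8;0 .67 0 0 0 .3 -.8;0 .5 0 0 0 .23 -.8;0 .34 0 0 0 .15 -.8'
python3 -m pendant '0 .2 0 0 0 .1 -.8;0 0 0 0 0 0 -.8;0 0 0 0 0 0 -.8;0 0 0 0 0 0 -.8;0 0 0 0 0 0 -.8'
python3 - <<'E'
from h import *
T=cur();tub=np.array([.485,.012]);ux=np.array([.996,-.087])
g=T[:3,3]+T[:3,2]*manip.pinch_z
print('grasp in tub x,y',(g[:2]-tub)@ux,(g[:2]-tub)@np.array([.087,.996]),g[2],'mouth x',(g[:2]-tub)@ux-.195, manip.get_obs()['joint_positions'].round(2))
def pour(phi,m,zm):
    f=np.radians(phi);gx=m+.195*np.cos(f)-.030*np.sin(f);gz=zm+.195*np.sin(f)+.030*np.cos(f)
    xy=tub+ux*gx;return pose([xy[0],xy[1],gz],-5,phi,-5)
P0=T
for ph,m,z in [(12,-.015,.15),(24,-.005,.14),(34,.005,.13),(45,.025,.125),(52,.035,.12)]:
    P=pour(ph,m,z);print(ph,P[:3,3].round(3));rows(P,P0);P0=P
E
```

```text
time_s: 28.15
eef_pos: [0.6558, 0.0017, 0.3358]
tcp_rot: [3.14, -0.101, 0.0]
ft_force: [-0.5, 0.5, -5.4]
gripper_width: 0.0203
gripper_force: 117.5
time_s: 28.65
eef_pos: [0.6555, -0.0021, 0.3357]
tcp_rot: [3.14, -0.111, -0.0]
ft_force: [0.0, -0.3, -4.9]
gripper_width: 0.0206
gripper_force: 117.7
grasp in tub x,y 0.17107462796883616 0.0008247451425939332 0.18097465206491595 mouth x -0.02392537203116385 [ 0.3   0.19  0.12  0.   -1.5   1.2 ]
12 [0.622 0.    0.371]
5 rows of [-0.21, 0.0, -0.26] [-0.0, 0.42, 0.03]  | total shift(tool,units) [-1.13, 0.01, -1.18] turn [-0.02, 2.09, 0.16]
24 [0.583 0.003 0.388]
5 rows of [-0.22, 0.0, -0.18] [0.0, 0.42, -0.0]  | total shift(tool,units) [-1.17, 0.0, -0.82] turn [-0.0, 2.09, -0.0]
34 [0.548 0.006 0.392]
5 rows of [-0.19, 0.0, -0.13] [-0.0, 0.35, 0.0]  | total shift(tool,units) [-1.0, 0.0, -0.6] turn [-0.0, 1.75, -0.0]
45 [0.517 0.009 0.393]
5 rows of [-0.16, 0.0, -0.14] [0.0, 0.38, 0.0]  | total shift(tool,units) [-0.83, 0.0, -0.62] turn [0.0, 1.92, 0.0]
52 [0.494 0.011 0.387]
5 rows of [-0.13, 0.0, -0.09] [-0.0, 0.24, 0.0]  | total shift(tool,units) [-0.68, 0.0, -0.39] turn [0.0, 1.22, 0.0]
```

```bash
python3 -m pendant '-.21 0 -.26 0 .42 .03 -.8;-.21 0 -.26 0 .42 .03 -.8;-.21 0 -.26 0 .42 .03 -.8;-.21 0 -.26 0 .42 .03 -.8;-.21 0 -.26 0 .42 .03 -.8' >/dev/null
python3 -m pendant '-.22 0 -.18 0 .42 0 -.8;-.22 0 -.18 0 .42 0 -.8;-.22 0 -.18 0 .42 0 -.8;-.22 0 -.18 0 .42 0 -.8;-.22 0 -.18 0 .42 0 -.8'
python3 -m pendant '-.2 0 -.13 0 .35 0 -.8;-.2 0 -.13 0 .35 0 -.8;-.2 0 -.13 0 .35 0 -.8;-.2 0 -.13 0 .35 0 -.8;-.2 0 -.13 0 .35 0 -.8'
python3 -m pendant '0 0 0 0 0 0 -.8;0 0 0 0 0 0 -.8;0 0 0 0 0 0 -.8;0 0 0 0 0 0 -.8;0 0 0 0 0 0 -.8'
python3 - <<'E'
from h import *
T=cur();print(np.degrees(np.arccos(-T[2,2])))
snap('scene','s2.png',crop=(200,80,380,240),s=3)
E
```

```text
time_s: 29.65
eef_pos: [0.5812, 0.0037, 0.3881]
tcp_rot: [3.053, -0.132, 0.652]
ft_force: [0.1, -0.0, -4.8]
gripper_width: 0.0202
gripper_force: 117.7
time_s: 30.15
eef_pos: [0.5458, 0.0067, 0.3916]
tcp_rot: [2.977, -0.129, 0.915]
ft_force: [0.1, -0.2, -2.7]
gripper_width: 0.0206
gripper_force: 117.9
time_s: 30.65
eef_pos: [0.5466, 0.0065, 0.3912]
tcp_rot: [2.978, -0.13, 0.912]
ft_force: [-0.5, 0.4, -2.5]
gripper_width: 0.0199
gripper_force: 118.0
34.06366884464972
```

View pics/s2.png

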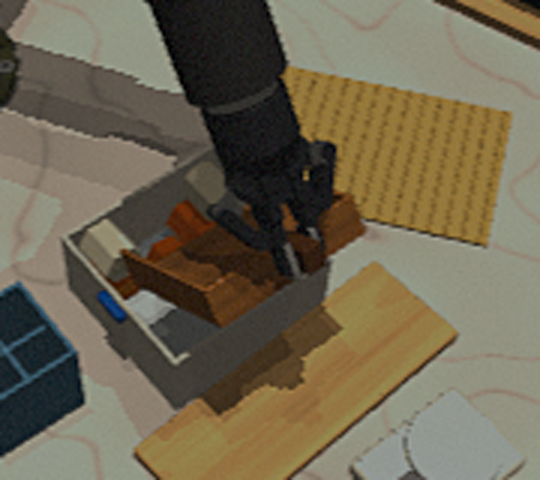

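```bash
python3 -m pendant '.2 0 -.3 0 0 0 -.8;.34 0 -.5 0 0 0 -.8;.34 0 -.5 0 0 0 -.8;.34 0 -.5 0 0 0 -.8;.34 0 -.5 0 0 0 -.8'
python3 - <<'E'
from h import *
A=pose([.60,.16,.26],14); rows(A); B=pose([.578,.368,.14],27.7); rows(B,A)
d=snap('scene');W=cloud(d);c=d['image'].astype(int)
ux=np.array([.996,-.087]);q=W[...,:2]-[.485,.012];X=q@ux;Y=q@np.array([.087,.996])
m=(abs(X)<.09)&(abs(Y)<.095)&(W[...,2]>.03)&(W[...,2]<.2);m&=(c[...,0]-c[...,2]>70);print('orange in tub',m.sum(),W[m][:,2].max())
E
```

```text
time_s: 31.2
eef_pos: [0.5463, 0.0062, 0.4764]
tcp_rot: [2.978, -0.13, 0.914]
ft_force: [0.4, -1.2, -2.4]
gripper_width: 0.0203
gripper_force: 118.0
10 rows of [0.14, -0.51, 0.26] [0.1, -0.59, -0.32]  | total shift(tool,units) [-0.05, -5.26, 2.46] turn [0.97, -5.91, -3.22]
10 rows of [0.17, -0.68, 0.4] [0.0, 0.0, -0.24]  | total shift(tool,units) [0.97, -6.9, 4.0] turn [0.0, 0.0, -2.39]
orange in tub 69 0.05195830283581945
```

```bash
for i in 1 2; do python3 -m pendant '.14 -.51 .26 .1 -.59 -.32 -.8;.14 -.51 .26 .1 -.59 -.32 -.8;.14 -.51 .26 .1 -.59 -.32 -.8;.14 -.51 .26 .1 -.59 -.32 -.8;.14 -.51 .26 .1 -.59 -.32 -.8';done
python3 - <<'E'
from h import *
B=pose([.578,.368,.12],27.7); rows(B)
d=snap('scene','s3.png',crop=(200,80,380,240),s=3)
E
```

```text
time_s: 31.75
eef_pos: [0.5848, 0.0822, 0.4489]
tcp_rot: [3.094, 0.129, 0.463]
ft_force: [0.1, 0.2, -2.0]
gripper_width: 0.0205
gripper_force: 118.0
time_s: 32.25
eef_pos: [0.601, 0.1612, 0.4129]
tcp_rot: [-3.114, -0.383, 0.002]
ft_force: [0.3, -0.3, -2.0]
gripper_width: 0.0201
gripper_force: 118.0
10 rows of [0.17, -0.67, 0.46] [-0.0, 0.0, -0.24]  | total shift(tool,units) [0.93, -6.86, 4.63] turn [-0.04, 0.01, -2.38]
```

View pics/s3.png

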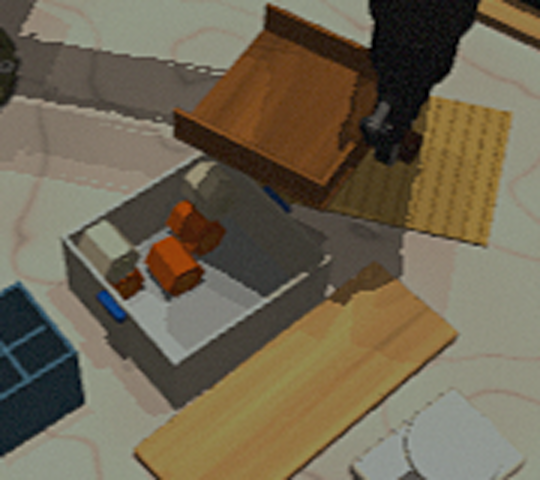

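```bash
for i in 1 2; do python3 -m pendant '.17 -.67 .46 0 0 -.24 -.8;.17 -.67 .46 0 0 -.24 -.8;.17 -.67 .46 0 0 -.24 -.8;.17 -.67 .46 0 0 -.24 -.8;.17 -.67 .46 0 0 -.24 -.8' >/dev/null;done
python3 -m pendant '0 0 .2 0 0 0 -.8;0 0 0 0 0 0 -.8;0 0 0 0 0 0 -.8;0 0 0 0 0 0 -.8;0 0 0 0 0 0 -.8'
python3 - <<'E'
from h import *
rows(pose([.578,.368,.0425],27.7))
d=snap('scene');W=cloud(d);c=d['image'].astype(int)
ux=np.array([.996,-.087]);q=W[...,:2]-[.485,.012];X=q@ux;Y=q@np.array([.087,.996])
m=(abs(X)<.085)&(abs(Y)<.09)&(W[...,2]>.03)&(W[...,2]<.2)
for v in range(0,384): pass
ou=(c[...,0]-c[...,2]>60)&m; print('orange zmax',np.sort(W[ou][:,2])[-5:])
for u,v in [(100,235),(110,230),(110,250),(207,175),(205,185),(172,255),(195,220),(125,285)]:
    a,b=int(80+v/3),int(200+u/3);print((u,v),W[a,b].round(3),c[a,b])
E
```

```text
time_s: 33.8
eef_pos: [0.5796, 0.3662, 0.2707]
tcp_rot: [-3.047, -0.75, -0.003]
ft_force: [-0.1, 0.6, -1.5]
gripper_width: 0.0202
gripper_force: 117.9
5 rows of [-0.0, -0.01, 0.49] [-0.01, -0.01, -0.0]  | total shift(tool,units) [-0.02, -0.07, 2.45] turn [-0.03, -0.03, -0.01]
orange zmax [0.05293401 0.05316289 0.05380946 0.05421211 0.05513566]
(100, 235) [ 0.396 -0.046  0.091] [141 148 129]
(110, 230) [ 0.398 -0.035  0.094] [143 152 129]
(110, 250) [ 0.418 -0.052  0.092] [142 147 128]
(207, 175) [0.415 0.096 0.09 ] [141 147 125]
(205, 185) [0.419 0.088 0.084] [141 148 124]
(172, 255) [0.446 0.012 0.047] [147  74  10]
(195, 220) [0.427 0.067 0.043] [147  74  10]
(125, 285) [ 0.434 -0.048  0.035] [80 48 12]
```

```bash
python3 -m pendant '0 0 .7 0 0 0 -.8;0 0 .7 0 0 0 -.8;0 0 .5 0 0 0 -.8;0 0 .35 0 0 0 -.8;0 0 .2 0 0 0 -.8'
python3 -m pendant '0 0 .04 0 0 0 -.8;0 0 0 0 0 0 -.8;0 0 0 0 0 0 -.5;0 0 0 0 0 0 -.2;0 0 0 0 0 0 .05' 40
python3 -m pendant '0 0 0 0 0 0 .05;0 0 -.5 0 0 0 .05;0 0 -.8 0 0 0 .05;0 0 -.9 0 0 0 .05;0 0 -.9 0 0 0 .05'
python3 - <<'E'
from h import *
d=snap('wrist');W=cloud(d);c=d['image'].astype(int)
d=snap('scene','s4.png',crop=(100,210,240,310),s=5)
B=pose([.53,-.40,.26],-20); rows(B)
W=cloud(d);c=d['image'].astype(int)
for lo,hi in ((.04,.06),):
    m=(W[...,2]>lo)&(W[...,2]<hi)&(c[...,0]-c[...,2]>25)&(W[...,0]>.3)&(W[...,0]<.66)&(W[...,1]>.17)&(W[...,1]<.5)
    P=W[m];r=cv2.minAreaRect(P[:,:2].astype(np.float32)*1000);print(np.round(r[0],1),np.round(r[1],1),round(r[2],1)); A=np.c_[P[:,:2],np.ones(len(P))];print(np.linalg.lstsq(A,P[:,2],rcond=None)[0])
E
```

```text
time_s: 34.35
eef_pos: [0.5792, 0.3667, 0.1953]
tcp_rot: [-3.048, -0.752, 0.001]
ft_force: [-0.3, 1.0, -1.9]
gripper_width: 0.0202
gripper_force: 118.1
time_s: 34.85
eef_pos: [0.5794, 0.3671, 0.1959]
tcp_rot: [-3.046, -0.752, -0.003]
ft_force: [0.4, -0.1, 0.5]
gripper_width: 0.0447
gripper_force: 0.0
time_s: 35.35
eef_pos: [0.5792, 0.3665, 0.2905]
tcp_rot: [-3.047, -0.752, -0.002]
ft_force: [-0.5, 0.1, 0.4]
gripper_width: 0.0445
gripper_force: 0.0
30 rows of [-0.13, 0.87, -0.14] [-0.0, -0.0, 0.28]  | total shift(tool,units) [-13.33, 21.83, -4.21] turn [-0.08, -0.08, 8.33]
[505.6 330.1] [218.5 181.2] 27.2
[0.01202785 0.00567245 0.0356056 ]
```

View pics/s4.png

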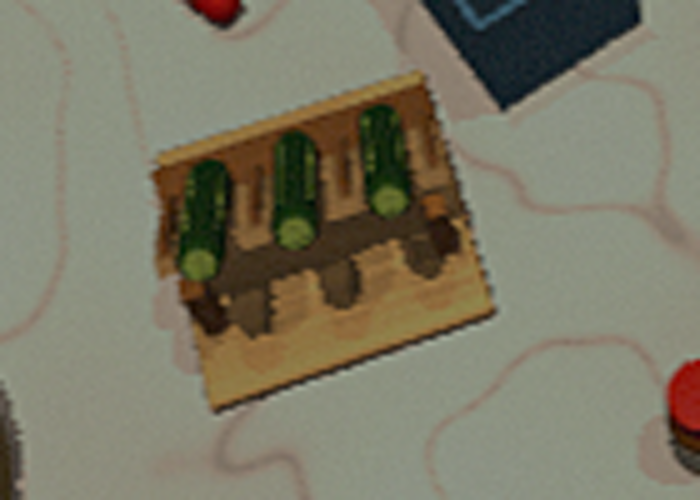

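```bash
python3 - <<'E'
from h import *
rows(pose([.45,-.375,.24],-20))
E
```

```text
25 rows of [-0.26, 1.0, -0.14] [-0.0, -0.0, 0.33]  | total shift(tool,units) [-15.31, 19.86, -3.56] turn [-0.08, -0.08, 8.33]
```

```bash
for i in 1 2 3 4 5; do python3 -m pendant '-.26 1 -.14 0 0 .33 -.1;-.26 1 -.14 0 0 .33 -.1;-.26 1 -.14 0 0 .33 -.1;-.26 1 -.14 0 0 .33 -.1;-.26 1 -.14 0 0 .33 -.1' | grep eef;done
python3 - <<'E'
from h import *
d=snap('wrist','w5.png',s=1.5)
W=cloud(d);c=d['image'].astype(int)
g=(c[...,1]>c[...,0]+8)&(c[...,1]>c[...,2]+8)&(W[...,2]>.05)&(W[...,2]<.16);g[300:]=0
n,l,st,_=cv2.connectedComponentsWithStats(cv2.morphologyEx(g.astype(np.uint8),cv2.MORPH_OPEN,np.ones((3,3))))
for i in range(1,n):
    if st[i,4]>200:
        P=W[l==i];q=P-P.mean(0);v=np.linalg.svd(q,full_matrices=False)[2][0];v*=np.sign(v[2]);
        h=P[np.argsort(P[:,2])[-20:]].mean(0)
        print(st[i],P.mean(0).round(4),'axis',v.round(3),'yaw',np.degrees(np.arctan2(v[1],v[0])).round(1),'elev',np.degrees(np.arcsin(v[2])).round(1),'top',h.round(3))
E
```

```text
eef_pos: [0.6044, 0.2125, 0.3095]
eef_pos: [0.6039, 0.0575, 0.33]
eef_pos: [0.578, -0.0951, 0.3506]
eef_pos: [0.5273, -0.2415, 0.3711]
eef_pos: [0.4534, -0.3775, 0.3917]
[ 187   62   43  122 3430] [ 0.5177 -0.3614  0.1111] axis [ 0.682 -0.277  0.677] yaw -22.1 elev 42.6 top [ 0.548 -0.373  0.141]
[ 257   66   39   97 2830] [ 0.507  -0.4104  0.1197] axis [ 0.695 -0.298  0.654] yaw -23.2 elev 40.8 top [ 0.528 -0.42   0.141]
[336  70  34  34 842] [ 0.5076 -0.4658  0.1369] axis [ 0.143 -0.973  0.179] yaw -81.7 elev 10.3 top [ 0.509 -0.468  0.141]
[314 141  33  48 578] [ 0.4427 -0.4426  0.0775] axis [ 0.632 -0.319  0.706] yaw -26.7 elev 44.9 top [ 0.466 -0.456  0.104]
```

View pics/w5.png

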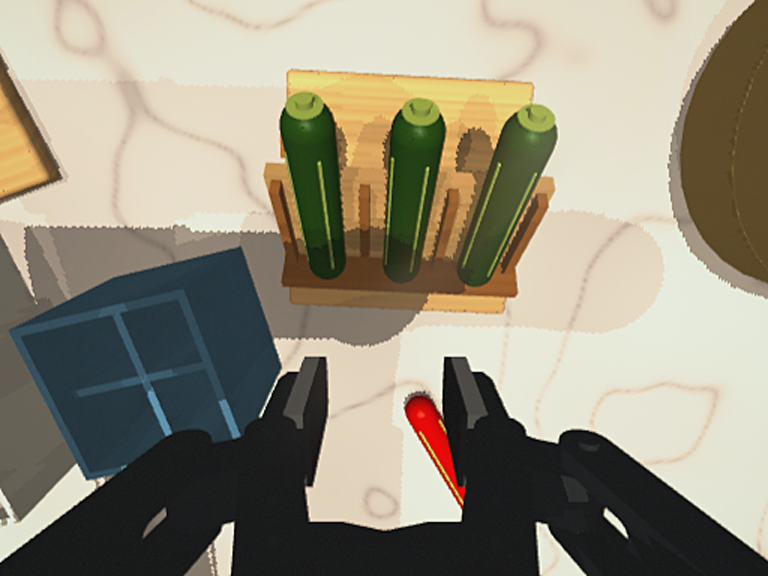

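```bash
python3 - <<'E'
from h import *
A=pose([.535,-.3677,.19],-22.3); rows(A); rows(pose([.535,-.3677,.113],-22.3),A)
# crock refine from scene
d=dict(np.load('last_scene.npz'));W=cloud(d)
m=(W[...,2]>.104)&(W[...,2]<.117)&(W[...,0]>.36)&(W[...,0]<.53)&(W[...,1]>-.29)&(W[...,1]<-.13);Q=W[m]
r=cv2.minAreaRect(Q[:,:2].astype(np.float32)*1000);print(len(Q),r,np.median(Q[:,2]))
E
```

```text
5 rows of [0.49, -0.28, 0.32] [-0.0, 0.0, 0.08]  | total shift(tool,units) [2.48, -1.34, 1.6] turn [-0.01, 0.0, 0.42]
5 rows of [0.0, 0.0, 0.51] [0.0, 0.0, 0.0]  | total shift(tool,units) [0.0, 0.0, 2.57] turn [0.0, 0.0, 0.0]
278 ((441.7159118652344, -209.99212646484375), (107.53582000732422, 111.01287078857422), 83.71687316894531) 0.10892731760464539
```

```bash
python3 -m pendant '.49 -.28 .32 0 0 .08 -.12;.49 -.28 .32 0 0 .08 -.12;.49 -.28 .32 0 0 .08 -.12;.49 -.28 .32 0 0 .08 -.12;.49 -.28 .32 0 0 .08 -.12' 50 | grep eef
python3 -m pendant '0 0 0 0 0 0 -.12;0 0 0 0 0 0 -.12;0 0 0 0 0 0 -.12;0 0 0 0 0 0 -.12;0 0 0 0 0 0 -.12' | grep -E 'eef|width'
python3 - <<'E'
from h import *
rows(pose([.535,-.3677,.113],-22.3))
d=snap('wrist','w6.png',s=1.2)
E
```

```text
eef_pos: [0.539, -0.3619, 0.3422]
eef_pos: [0.5375, -0.3628, 0.3434]
gripper_width: 0.0378
5 rows of [-0.0, 0.04, 0.5] [-0.01, 0.0, 0.02]  | total shift(tool,units) [-0.01, 0.19, 2.52] turn [-0.03, 0.01, 0.08]
```

View pics/w6.png

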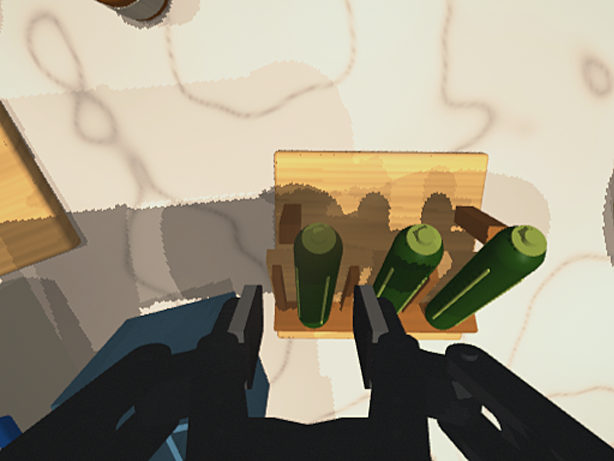

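```bash
python3 -m pendant '0 .1 0 0 0 .08 -.12;0 .09 .4 0 0 0 -.12;0 0 .6 0 0 0 -.12;0 0 .8 0 0 0 -.12;0 0 .7 0 0 0 -.12' | grep -E 'eef|ft'
python3 -m pendant '0 0 0 0 0 0 -.12;0 0 0 0 0 0 -.5;0 0 0 0 0 0 -.6;0 0 0 0 0 0 -.6;0 0 0 0 0 0 -.6' 50
python3 -m pendant '0 0 -.4 0 0 0 -.6;0 0 -.8 0 0 0 -.6;0 0 -.9 0 0 0 -.6;0 0 -.9 0 0 0 -.6;0 0 -.9 0 0 0 -.6'
python3 - <<'E'
from h import *
d=snap('wrist')
a=np.radians(-6.2);X=np.array([np.cos(a),np.sin(a)]);Y=np.array([-X[1],X[0]]);c=np.array([.441,-.209])
w=c+.0255*X-.0255*Y; print('well',w)
A=pose([w[0],w[1]-.0,.30],-96,45,-96);rows(A);print(A[:3,3])
E
```

```text
eef_pos: [0.5352, -0.3679, 0.2654]
ft_force: [-0.4, 2.4, 3.4]
time_s: 40.05
eef_pos: [0.5358, -0.3678, 0.2686]
tcp_rot: [-3.079, 0.607, -0.001]
ft_force: [0.5, 0.2, -1.5]
gripper_width: 0.025
gripper_force: 49.0
time_s: 40.55
eef_pos: [0.5354, -0.3681, 0.3872]
tcp_rot: [-3.08, 0.607, -0.0]
ft_force: [0.2, -0.7, -0.2]
gripper_width: 0.0246
gripper_force: 49.1
well [ 0.46359687 -0.23710483]
15 rows of [-0.51, -0.19, -0.26] [-0.34, 0.44, 0.81]  | total shift(tool,units) [-4.9, -6.64, -0.57] turn [-5.08, 6.66, 12.13]
[ 0.47503117 -0.12831466  0.40938942]
```

```bash
for i in 1 2 3; do python3 -m pendant '-.51 -.19 -.26 -.34 .44 .81 -.6;-.51 -.19 -.26 -.34 .44 .81 -.6;-.51 -.19 -.26 -.34 .44 .81 -.6;-.51 -.19 -.26 -.34 .44 .81 -.6;-.51 -.19 -.26 -.34 .44 .81 -.6' | grep -E 'eef|rot|ft'; done
python3 -m pendant '0 0 0 0 0 0 -.6;0 0 0 0 0 0 -.6;0 0 0 0 0 0 -.6;0 0 0 0 0 0 -.6;0 0 0 0 0 0 -.6'
python3 - <<'E'
from h import *
A=pose([.4636,-.2371,.30],-96,45,-96);rows(A);print(manip.get_obs()['joint_positions'].round(2))
for n in ('scene','side'):
    d=snap(n);W=cloud(d);c=d['image'].astype(int)
    g=(c[...,1]>c[...,0]+6)&(c[...,1]>c[...,2]+6)&(W[...,2]>.15)&(W[...,2]<.36)&(np.hypot(W[...,0]-.4636,W[...,1]+.2371)<.06)
    P=W[g];print(n,len(P))
    if len(P)>20:
        v=np.linalg.svd(P-P.mean(0),full_matrices=False)[2][0];print(v.round(3),P[:,2].min().round(3),P[:,2].max().round(3),P.mean(0).round(4))
        for lo,hi in((.18,.22),(.22,.26),(.26,.30)):
            Q=P[(P[:,2]>lo)&(P[:,2]<hi)];print(lo,len(Q),Q.mean(0).round(4) if len(Q) else '')
E
```

```text
eef_pos: [0.4836, -0.3005, 0.4164]
tcp_rot: [2.692, -1.14, 0.271]
ft_force: [-0.6, 1.2, -0.5]
eef_pos: [0.4617, -0.2136, 0.4222]
tcp_rot: [2.205, -1.549, 0.494]
ft_force: [-0.3, -0.3, -0.3]
eef_pos: [0.4768, -0.1266, 0.406]
tcp_rot: [1.653, -1.841, 0.67]
ft_force: [0.1, -0.7, -0.9]
time_s: 42.6
eef_pos: [0.4768, -0.1278, 0.4052]
tcp_rot: [1.657, -1.838, 0.666]
ft_force: [-0.1, 0.5, -1.3]
gripper_width: 0.0248
gripper_force: 49.2
5 rows of [0.02, 0.01, -0.02] [0.02, 0.02, 0.01]  | total shift(tool,units) [0.11, 0.06, -0.08] turn [0.1, 0.09, 0.05]
[ 0.3  -0.25 -0.5   0.7  -1.67 -0.45]
scene 145
[ 0.065 -0.032 -0.997] 0.186 0.352 [ 0.4694 -0.2339  0.2776]
0.18 30 [ 0.4732 -0.2346  0.205 ]
0.22 29 [ 0.4732 -0.2354  0.2415]
0.26 12 [ 0.4668 -0.2372  0.2824]
side 1
```

```bash
python3 - <<'E'
from h import *
A=pose([.4636,-.2371,.26],-96,48,-96);rows(A);B=pose([.4636,-.2371,.142],-96,48,-96);rows(B,A)
E
```

```text
5 rows of [-0.22, 0.01, 0.17] [0.02, 0.12, 0.01]  | total shift(tool,units) [-1.08, 0.04, 0.88] turn [0.1, 0.61, 0.06]
5 rows of [-0.58, 0.0, 0.53] [0.0, 0.0, -0.0]  | total shift(tool,units) [-2.92, 0.0, 2.63] turn [0.0, 0.0, -0.0]
```

```bash
python3 -m pendant '-.22 .01 .17 .02 .12 .01 -.6;-.22 .01 .17 .02 .12 .01 -.6;-.22 .01 .17 .02 .12 .01 -.6;-.22 .01 .17 .02 .12 .01 -.6;-.22 .01 .17 .02 .12 .01 -.6' | grep -E 'eef|ft'
python3 -m pendant '-.4 0 .36 0 0 0 -.6;-.4 0 .36 0 0 0 -.6;-.4 0 .36 0 0 0 -.6;0 0 0 0 0 0 -.6;0 0 0 0 0 0 -.6' | grep -E 'eef|ft'
python3 - <<'E'
from h import *
B=pose([.4636,-.2371,.142],-96,48,-96);rows(B)
d=snap('scene');W=cloud(d);c=d['image'].astype(int)
g=(c[...,1]>c[...,0]+6)&(c[...,1]>c[...,2]+6)&(W[...,2]>.11)&(W[...,2]<.36)&(np.hypot(W[...,0]-.4636,W[...,1]+.2371)<.06)
P=W[g]
for lo in np.arange(.1,.3,.02):
    Q=P[(P[:,2]>lo)&(P[:,2]<lo+.02)];print(lo.round(2),len(Q),Q.mean(0).round(4) if len(Q) else '')
E
```

```text
eef_pos: [0.4757, -0.1223, 0.3622]
ft_force: [-1.3, 0.3, -1.2]
eef_pos: [0.4758, -0.1224, 0.3147]
ft_force: [0.3, 0.6, -1.3]
5 rows of [-0.34, 0.0, 0.31] [0.0, 0.0, 0.0]  | total shift(tool,units) [-1.71, 0.0, 1.55] turn [0.0, 0.0, 0.02]
0.1 8 [ 0.4691 -0.2454  0.1146]
0.12 15 [ 0.4704 -0.2439  0.1313]
0.14 13 [ 0.4726 -0.2413  0.1533]
0.16 16 [ 0.474  -0.2389  0.1705]
0.18 1 [ 0.459  -0.2448  0.1971]
0.2 6 [ 0.4687 -0.2427  0.2108]
0.22 48 [ 0.4671 -0.2348  0.2332]
0.24 15 [ 0.4649 -0.2319  0.242 ]
0.26 1 [ 0.4863 -0.1881  0.2727]
0.28 0
```

```bash
python3 -m pendant '-.35 0 .31 0 0 0 -.6;-.35 0 .31 0 0 0 -.6;-.35 0 .31 0 0 0 -.6;-.35 0 .31 0 0 0 -.6;-.31 0 .31 0 0 0 -.6' | grep -E 'eef|ft'
python3 -m pendant '0 0 0 0 0 0 -.6;0 0 0 0 0 0 -.1;0 0 0 0 0 0 -.1;0 0 0 0 0 0 -.1;0 0 0 0 0 0 -.1' | grep -E 'width|ft'
python3 -m pendant '0 0 -.4 0 0 0 -.1;0 0 -.8 0 0 0 -.1;0 0 -.9 0 0 0 -.1;0 0 -.9 0 0 0 -.1;0 0 -.9 0 0 0 -.1' | grep -E 'eef|ft'
cat >> h.py <<'E'
def crocklook():
    for n in ('scene','side'):
        d=snap(n);W=cloud(d);c=d['image'].astype(int)
        g=(c[...,1]>c[...,0]+6)&(c[...,1]>c[...,2]+6)&(W[...,2]>.115)&(W[...,2]<.2)&(np.hypot(W[...,0]-.441,W[...,1]+.209)<.08)
        k,l,st,_=cv2.connectedComponentsWithStats(g.astype(np.uint8))
        for i in range(1,k):
            if st[i,4]>10:
                P=W[l==i];hi=P[P[:,2]>P[:,2].max()-.012];lo=P[P[:,2]<.13];print(n,st[i,4],'top',hi.mean(0).round(4),P[:,2].max().round(3),'low',lo.mean(0).round(4) if len(lo) else '')
E
python3 - <<'E'
from h import *
crocklook()
A=pose([.48,-.36,.30],-22.3);rows(A);B=pose([.515,-.4147,.19],-22.3);rows(B,A)
E
```

```text
eef_pos: [0.4755, -0.1226, 0.2439]
ft_force: [-0.2, 0.2, -0.8]
ft_force: [0.5, -0.9, 0.5]
gripper_width: 0.0384
eef_pos: [0.4847, -0.0349, 0.3255]
ft_force: [-0.2, -0.3, -0.3]
scene 81 top [ 0.4669 -0.2243  0.1517] 0.158 low [ 0.4725 -0.2312  0.1217]
side 16 top [ 0.4568 -0.2182  0.15  ] 0.156 low 
15 rows of [0.74, 0.43, 0.07] [0.35, -0.48, -0.8]  | total shift(tool,units) [10.41, -0.93, 5.2] turn [5.31, -7.18, -12.04]
5 rows of [0.35, 0.25, 0.73] [0.0, 0.0, 0.0]  | total shift(tool,units) [1.77, 1.24, 3.67] turn [0.0, 0.0, 0.0]
```

```bash
for i in 1 2 3; do python3 -m pendant '.74 .43 .07 .35 -.48 -.8 -.12;.74 .43 .07 .35 -.48 -.8 -.12;.74 .43 .07 .35 -.48 -.8 -.12;.74 .43 .07 .35 -.48 -.8 -.12;.74 .43 .07 .35 -.48 -.8 -.12' | grep -E 'eef|ft'; done
python3 - <<'E'
from h import *
rows(pose([.515,-.4147,.19],-22.3))
d=snap('wrist')
W=cloud(d);c=d['image'].astype(int)
g=(c[...,1]>c[...,0]+8)&(c[...,1]>c[...,2]+8)&(W[...,2]>.05)&(W[...,2]<.16)&(W[...,1]<-.3);g[300:]=0
n,l,st,_=cv2.connectedComponentsWithStats(cv2.morphologyEx(g.astype(np.uint8),cv2.MORPH_OPEN,np.ones((3,3))))
for i in range(1,n):
    if st[i,4]>200:
        P=W[l==i];print(st[i],'top',P[np.argsort(P[:,2])[-20:]].mean(0).round(3))
E
```

```text
eef_pos: [0.4298, -0.1286, 0.3947]
ft_force: [0.6, -0.5, 0.9]
eef_pos: [0.4278, -0.2475, 0.4417]
ft_force: [0.3, 0.6, 1.0]
eef_pos: [0.4786, -0.3644, 0.4532]
ft_force: [0.4, 0.9, 0.2]
5 rows of [0.36, 0.22, 0.72] [0.01, 0.02, -0.01]  | total shift(tool,units) [1.8, 1.07, 3.61] turn [0.03, 0.08, -0.06]
[ 286   88   39   60 1352] top [ 0.522 -0.439  0.136]
[340  90  22  26 419] top [ 0.508 -0.468  0.141]
[318 144  28  39 445] top [ 0.466 -0.455  0.105]
```

```bash
cat >> h.py <<'E'
def racklook():
    u=np.array([.925,-.379]);p=np.array([.379,.925])
    for n in ('scene','wrist'):
        d=snap(n);W=cloud(d);c=d['image'].astype(int)
        g=(c[...,1]>c[...,0]+6)&(c[...,1]>c[...,2]+6)&(W[...,2]>.035)&(W[...,2]<.16)&(W[...,1]<-.3)&(W[...,0]>.38)&(W[...,0]<.62)&(W[...,1]>-.55)
        k,l,st,_=cv2.connectedComponentsWithStats(g.astype(np.uint8))
        for i in range(1,k):
            if st[i,4]>40:
                P=W[l==i];print(n,st[i,:5].tolist())
                for lo in (.06,.08,.10,.115,.13):
                    Q=P[(P[:,2]>lo)&(P[:,2]<lo+.015)]
                    if len(Q)>3:print('   z',lo,len(Q),'u',(Q[:,:2]@u).mean().round(4),'lat',(Q[:,:2]@p).mean().round(4),'range',np.percentile(Q[:,:2]@p,[3,97]).round(4))
                print('   top',P[np.argsort(P[:,2])[-6:]].mean(0).round(4))
E
python3 -c "
from h import *
racklook()"
```

```text
scene [148, 235, 14, 28, 209]
   z 0.06 23 u 0.5654 lat -0.1874 range [-0.2024 -0.178 ]
   z 0.08 26 u 0.5874 lat -0.1911 range [-0.2014 -0.1841]
   z 0.1 34 u 0.6104 lat -0.1964 range [-0.2071 -0.1891]
   z 0.115 52 u 0.6362 lat -0.2022 range [-0.2172 -0.1924]
   z 0.13 45 u 0.6468 lat -0.2054 range [-0.2148 -0.1966]
   top [ 0.519  -0.4356  0.1369]
scene [136, 242, 10, 24, 185]
   z 0.06 19 u 0.5695 lat -0.236 range [-0.2471 -0.2272]
   z 0.08 19 u 0.5876 lat -0.2364 range [-0.2458 -0.228 ]
   z 0.1 22 u 0.6072 lat -0.2367 range [-0.2474 -0.2274]
   z 0.115 32 u 0.6283 lat -0.2358 range [-0.2473 -0.2273]
   z 0.13 66 u 0.6445 lat -0.2385 range [-0.2482 -0.2294]
   top [ 0.5079 -0.4626  0.1404]
wrist [282, 87, 43, 80, 1641]
   z 0.08 128 u 0.5935 lat -0.1904 range [-0.1978 -0.1853]
   z 0.1 347 u 0.6161 lat -0.196 range [-0.2083 -0.1895]
   z 0.115 599 u 0.6344 lat -0.202 range [-0.2154 -0.1933]
   z 0.13 499 u 0.6469 lat -0.2069 range [-0.2158 -0.1983]
   top [ 0.5222 -0.4387  0.1369]
wrist [314, 89, 50, 96, 1641]
   z 0.06 156 u 0.5687 lat -0.2378 range [-0.2475 -0.2289]
   z 0.08 166 u 0.5882 lat -0.239 range [-0.2475 -0.2289]
   z 0.1 174 u 0.609 lat -0.2387 range [-0.2479 -0.2288]
   z 0.115 282 u 0.6239 lat -0.2385 range [-0.2474 -0.2292]
   z 0.13 622 u 0.6443 lat -0.2392 range [-0.2481 -0.2305]
   top [ 0.5084 -0.4687  0.1413]
```

```bash
python3 - <<'E'
from h import *
u=np.array([.925,-.379]);p=np.array([.379,.925])
for n in ('scene','wrist'):
    d=dict(np.load(f'last_{n}.npz'));W=cloud(d);U=W[...,:2]@u;L=W[...,:2]@p
    for lat in (-.137,-.163,-.156,-.170):
        print(n,'lat',lat,end=': ')
        for uu in np.arange(.53,.68,.01):
            m=(abs(U-uu)<.005)&(abs(L-lat)<.0035)&(W[...,2]<.16)
            print(f'{uu:.2f}:{np.max(W[m][:,2])*1000:.0f}' if m.sum()>1 else f'{uu:.2f}:-',end=' ')
        print()
    m=(abs(U-.60)<.006)&(L>-.27)&(L<-.10)&(W[...,2]<.16)
    for l0 in np.arange(-.26,-.11,.006):
        k=m&(abs(L-l0)<.003);print(f'{l0*1000:.0f}:{np.median(W[k][:,2])*1000:.0f}/{np.max(W[k][:,2])*1000:.0f}' if k.sum() else '-',end=' ')
    print()
E
```

```text
scene lat -0.137: 0.53:- 0.54:38 0.55:32 0.56:24 0.57:39 0.58:46 0.59:60 0.60:67 0.61:81 0.62:81 0.63:16 0.64:15 0.65:15 0.66:14 0.67:14 0.68:12 
scene lat -0.163: 0.53:- 0.54:40 0.55:33 0.56:42 0.57:50 0.58:61 0.59:65 0.60:80 0.61:87 0.62:86 0.63:12 0.64:14 0.65:13 0.66:16 0.67:14 0.68:13 
scene lat -0.156: 0.53:- 0.54:38 0.55:31 0.56:38 0.57:47 0.58:62 0.59:71 0.60:81 0.61:83 0.62:83 0.63:13 0.64:16 0.65:14 0.66:16 0.67:16 0.68:13 
scene lat -0.17: 0.53:34 0.54:39 0.55:29 0.56:27 0.57:36 0.58:50 0.59:57 0.60:65 0.61:78 0.62:81 0.63:16 0.64:12 0.65:13 0.66:14 0.67:15 0.68:14 
-260:71/83 -254:15/90 -248:13/101 -242:11/104 -236:13/108 -230:93/100 -224:68/95 -218:62/62 -212:10/10 -206:14/102 -200:13/106 -194:16/105 -188:62/101 -182:38/86 -176:13/70 -170:13/69 -164:14/80 -158:13/81 -152:13/70 -146:15/68 -140:14/67 -134:14/69 -128:36/70 -122:67/70 -116:60/68 -110:13/81 
wrist lat -0.137: 0.53:34 0.54:38 0.55:33 0.56:30 0.57:38 0.58:50 0.59:59 0.60:69 0.61:80 0.62:82 0.63:13 0.64:13 0.65:14 0.66:13 0.67:13 0.68:14 
wrist lat -0.163: 0.53:34 0.54:40 0.55:34 0.56:44 0.57:54 0.58:62 0.59:73 0.60:84 0.61:86 0.62:81 0.63:14 0.64:13 0.65:14 0.66:14 0.67:13 0.68:13 
wrist lat -0.156: 0.53:33 0.54:38 0.55:34 0.56:29 0.57:40 0.58:49 0.59:60 0.60:69 0.61:79 0.62:81 0.63:13 0.64:13 0.65:14 0.66:14 0.67:13 0.68:13 
wrist lat -0.17: 0.53:33 0.54:38 0.55:32 0.56:29 0.57:39 0.58:49 0.59:60 0.60:69 0.61:79 0.62:81 0.63:13 0.64:14 0.65:13 0.66:13 0.67:14 0.68:14 
-260:65/70 -254:88/88 -248:99/106 -242:101/107 -236:99/107 -230:89/104 -224:64/70 -218:78/84 -212:91/101 -206:99/105 -200:100/106 -194:99/106 -188:91/100 -182:67/85 -176:64/70 -170:65/71 -164:77/84 -158:66/84 -152:65/71 -146:65/70 -140:64/70 -134:64/71 -128:65/71 -122:65/70 -116:66/81 -110:78/84
```

```bash
python3 - <<'E'
from h import *
A=pose([.5124,-.4211,.20],-26);rows(A);rows(pose([.5124,-.4211,.122],-26),A)
E
```

```text
5 rows of [0.36, 0.25, 0.64] [0.01, 0.02, 0.11]  | total shift(tool,units) [1.79, 1.29, 3.17] turn [0.05, 0.11, 0.53]
5 rows of [0.0, 0.0, 0.52] [0.0, 0.0, 0.0]  | total shift(tool,units) [0.0, 0.0, 2.6] turn [0.0, 0.0, 0.0]
```

```bash
python3 -m pendant '.36 .25 .64 0 .02 .11 -.06;.36 .25 .64 0 .02 .11 -.06;.36 .25 .64 0 .02 .11 -.06;.36 .25 .64 0 .02 .11 -.06;.36 .25 .64 0 .02 .11 -.06' 30 | grep -E 'eef|width'
python3 -m pendant '0 0 0 0 0 0 -.06;0 0 0 0 0 0 -.06;0 0 0 0 0 0 -.06;0 0 0 0 0 0 -.06;0 0 0 0 0 0 -.06' | grep -E 'eef|width'
python3 - <<'E'
from h import *
rows(pose([.5124,-.4211,.122],-26));racklook()
d=dict(np.load('last_wrist.npz'))
# finger thickness profile from the wrist depth in tool frame
T=cur();W=cloud(d);Q=(W-T[:3,3])@T[:3,:3]
for z0 in np.arange(.09,.176,.01):
    m=(abs(Q[...,2]-z0)<.005)&(abs(Q[...,0])<.04)&(abs(Q[...,1])<.09)
    y=Q[m][:,1]
    if m.sum()>5: print(z0.round(3),m.sum(),'y-',np.percentile(y[y<0],[2,98]).round(3) if (y<0).sum()>3 else '','y+',np.percentile(y[y>0],[2,98]).round(3) if (y>0).sum()>3 else '')
E
```

```text
eef_pos: [0.5119, -0.4193, 0.357]
gripper_width: 0.0399
eef_pos: [0.5119, -0.4195, 0.3581]
gripper_width: 0.0402
5 rows of [0.01, 0.01, 0.54] [0.01, -0.01, 0.0]  | total shift(tool,units) [0.02, 0.03, 2.71] turn [0.05, -0.05, 0.01]
scene [148, 238, 12, 25, 123]
   z 0.06 4 u 0.5624 lat -0.1955 range [-0.1973 -0.1937]
   z 0.08 15 u 0.589 lat -0.1941 range [-0.204  -0.1866]
   z 0.1 24 u 0.6102 lat -0.1964 range [-0.208  -0.1881]
   z 0.115 41 u 0.6385 lat -0.2023 range [-0.2168 -0.1926]
   z 0.13 27 u 0.6469 lat -0.2054 range [-0.2138 -0.198 ]
   top [ 0.5204 -0.4372  0.1364]
scene [136, 248, 9, 18, 116]
   z 0.08 7 u 0.5916 lat -0.2387 range [-0.2478 -0.2283]
   z 0.1 15 u 0.6098 lat -0.2356 range [-0.2455 -0.2274]
   z 0.115 25 u 0.6284 lat -0.2348 range [-0.2443 -0.2276]
   z 0.13 58 u 0.6456 lat -0.2391 range [-0.2486 -0.2296]
   top [ 0.5078 -0.4652  0.1421]
wrist [278, 175, 13, 19, 58]
   z 0.115 37 u 0.6538 lat -0.2159 range [-0.2185 -0.2137]
   z 0.13 21 u 0.6548 lat -0.2134 range [-0.2167 -0.2107]
   top [ 0.5275 -0.4447  0.1337]
wrist [293, 174, 50, 85, 2154]
   z 0.06 30 u
[... 322 characters left out ...]
, 209, 45, 62, 1246]
   z 0.06 234 u 0.5661 lat -0.1891 range [-0.2013 -0.1804]
   z 0.08 287 u 0.5887 lat -0.1951 range [-0.2081 -0.1854]
   z 0.1 314 u 0.6111 lat -0.2015 range [-0.2131 -0.1914]
   z 0.115 107 u 0.6238 lat -0.2078 range [-0.2152 -0.2014]
   top [ 0.5035 -0.4317  0.1245]
0.09 8710 y- [-0.061 -0.001] y+ [0.001 0.06 ]
0.1 8432 y- [-0.059 -0.002] y+ [0.002 0.059]
0.11 5391 y- [-0.056 -0.018] y+ [0.018 0.055]
0.12 7034 y- [-0.052 -0.021] y+ [0.021 0.052]
0.13 1795 y- [-0.047 -0.02 ] y+ [0.02  0.047]
0.14 1169 y- [-0.033 -0.02 ] y+ [0.02  0.033]
0.15 1002 y- [-0.033 -0.02 ] y+ [0.02  0.033]
0.16 813 y- [-0.033 -0.02 ] y+ [0.02  0.033]
0.17 253 y- [-0.031 -0.02 ] y+ [0.02  0.029]
```

```bash
python3 - <<'E'
from h import *
rows(pose([.5157,-.4236,.125],-26))
E
```

```text
5 rows of [0.03, 0.01, 0.52] [0.01, -0.01, 0.0]  | total shift(tool,units) [0.16, 0.05, 2.59] turn [0.05, -0.04, 0.0]
```

```bash
python3 -m pendant '.16 .05 .3 .05 -.04 0 -.06;0 0 .6 0 0 0 -.06;0 0 .6 0 0 0 -.06;0 0 .4 0 0 0 -.06;0 0 .3 0 0 0 -.06' | grep -E 'eef|ft'
python3 -m pendant '0 0 .2 0 0 0 -.06;0 0 .19 0 0 0 -.06;0 0 0 0 0 0 -.06;0 0 0 0 0 0 -.06;0 0 0 0 0 0 -.06' | grep -E 'eef|ft'
python3 - <<'E'
from h import *
racklook()
E
```

```text
eef_pos: [0.5156, -0.4234, 0.2892]
ft_force: [-0.1, 0.4, -0.0]
eef_pos: [0.5157, -0.4234, 0.2799]
ft_force: [-0.3, 0.2, -0.0]
scene [150, 250, 10, 13, 54]
   z 0.1 4 u 0.6198 lat -0.1981 range [-0.2079 -0.1876]
   z 0.115 27 u 0.6359 lat -0.1999 range [-0.2111 -0.1903]
   z 0.13 23 u 0.6461 lat -0.2027 range [-0.211  -0.1957]
   top [ 0.5204 -0.4328  0.1348]
scene [135, 258, 8, 8, 46]
   z 0.13 43 u 0.6482 lat -0.2413 range [-0.2512 -0.2327]
   top [ 0.5071 -0.4686  0.1397]
wrist [238, 223, 64, 110, 4382]
   z 0.06 236 u 0.5649 lat -0.1879 range [-0.2004 -0.1794]
   z 0.08 332 u 0.5893 lat -0.192 range [-0.2039 -0.1838]
   z 0.1 552 u 0.6143 lat -0.1962 range [-0.2094 -0.1873]
   z 0.115 1412 u 0.6419 lat -0.2015 range [-0.2152 -0.1909]
   z 0.13 1520 u 0.6488 lat -0.2042 range [-0.2123 -0.1957]
   top [ 0.5255 -0.437   0.1362]
wrist [330, 228, 67, 67, 3013]
   z 0.1 6 u 0.6389 lat -0.2343 range [-0.2349 -0.2329]
   z 0.115 488 u 0.6495 lat -0.237 range [-0.2483 -0.2307]
   z 0.13 2517 u 0.6476 lat -0.2414 range [-0.2513 -0.2324]
   top [ 0.51   -0.467   0.1456]
```

```bash
python3 -m pendant '0 0 0 0 0 0 -.3;0 0 0 0 0 0 -.6;0 0 0 0 0 0 -.6;0 0 0 0 0 0 -.6;0 0 0 0 0 0 -.6' 50 | grep -E 'ft|width|grip'
python3 -m pendant '0 0 -.4 0 0 0 -.6;0 0 -.8 0 0 0 -.6;0 0 -.9 0 0 0 -.6;0 0 -.9 0 0 0 -.6;0 0 -.9 0 0 0 -.6'
python3 - <<'E'
from h import *
for n in ('scene','wrist','side'):
    d=snap(n);W=cloud(d);c=d['image'].astype(int);T=cur();g0=T[:3,3]+T[:3,2]*.155
    g=(c[...,1]>c[...,0]+6)&(c[...,1]>c[...,2]+6)&(W[...,2]>.147)&(W[...,2]<.36)&(np.linalg.norm(W-g0,axis=-1)<.14)
    P=W[g];Q=(P-T[:3,3])@T[:3,:3]
    if len(P)>20:
        v=np.linalg.svd(Q-Q.mean(0),full_matrices=False)[2][0];print(n,len(P),'axis in tool',v.round(3),'mean',Q.mean(0).round(3),'min/max',Q.min(0).round(3),Q.max(0).round(3))
A=pose([.4085,-.2316,.30],-96,45,-96);rows(A)
E
```

```text
ft_force: [0.6, 0.5, 2.0]
gripper_width: 0.0244
gripper_force: 49.0
time_s: 50.2
eef_pos: [0.5154, -0.4233, 0.3976]
tcp_rot: [-3.061, 0.706, 0.002]
ft_force: [-0.1, 0.2, -1.3]
gripper_width: 0.0242
gripper_force: 49.1
scene 65 axis in tool [-0.406  0.097  0.909] mean [ 0.004 -0.003  0.15 ] min/max [-0.066 -0.04   0.045] [0.032 0.053 0.217]
wrist 3885 axis in tool [-0.815 -0.028  0.579] mean [-0.009 -0.     0.16 ] min/max [-0.092 -0.013  0.111] [0.024 0.036 0.227]
side 35 axis in tool [-0.871  0.152  0.467] mean [-0.087 -0.004  0.217] min/max [-0.097 -0.011  0.201] [-0.048  0.007  0.228]
15 rows of [-0.68, -0.17, -0.3] [-0.32, 0.45, 0.77]  | total shift(tool,units) [-7.26, -7.61, -0.37] turn [-4.8, 6.8, 11.54]
```

```bash
for i in 1 2 3; do python3 -m pendant '-.68 -.17 -.3 -.32 .45 .77 -.6;-.68 -.17 -.3 -.32 .45 .77 -.6;-.68 -.17 -.3 -.32 .45 .77 -.6;-.68 -.17 -.3 -.32 .45 .77 -.6;-.68 -.17 -.3 -.32 .45 .77 -.6' | grep -E 'eef|ft'; done
python3 -m pendant '0 0 0 0 0 0 -.6;0 0 0 0 0 0 -.6;0 0 0 0 0 0 -.6;0 0 0 0 0 0 -.6;0 0 0 0 0 0 -.6' | grep eef
cat >> h.py <<'E'
def held(zmin=.12):
    T=cur();g0=T[:3,3]+T[:3,2]*.155
    for n in ('scene','side'):
        d=snap(n);W=cloud(d);c=d['image'].astype(int)
        g=(c[...,1]>c[...,0]+6)&(c[...,1]>c[...,2]+6)&(W[...,2]>zmin)&(np.linalg.norm(W-g0,axis=-1)<.15)&(np.hypot(W[...,0]-g0[0],W[...,1]-g0[1])<.05)&(W[...,2]<g0[2]+.05)
        P=W[g];cam=-d['R'].T@d['t'];h=cam[:2]-g0[:2];h/=np.linalg.norm(h)
        for lo in np.arange(zmin,g0[2]+.05,.02):
            Q=P[(P[:,2]>lo)&(P[:,2]<lo+.02)]
            if len(Q)>3: q=Q[:,:2]-h*.0095; print(n,'z',lo.round(2),len(Q),'axis~',np.median(q,axis=0).round(4))
    print('grasp',g0.round(4))
E
python3 - <<'E'
from h import *
held(.155)
E
```

```text
eef_pos: [0.4446, -0.3404, 0.4289]
ft_force: [0.8, 0.1, -0.5]
eef_pos: [0.4093, -0.2326, 0.4318]
ft_force: [0.4, -0.4, -0.3]
eef_pos: [0.4185, -0.1224, 0.4059]
ft_force: [-0.3, -0.6, -1.3]
eef_pos: [0.4186, -0.1239, 0.4071]
scene z 0.18 12 axis~ [ 0.4085 -0.2271]
scene z 0.19 17 axis~ [ 0.4102 -0.2293]
scene z 0.21 11 axis~ [ 0.4098 -0.2281]
scene z 0.23 15 axis~ [ 0.4096 -0.2363]
scene z 0.25 13 axis~ [ 0.4089 -0.2384]
scene z 0.29 54 axis~ [ 0.4012 -0.2398]
scene z 0.31 10 axis~ [ 0.3961 -0.2349]
grasp [ 0.4064 -0.2321  0.2968]
```

```bash
python3 - <<'E'
from h import *
A=pose([.4070,-.2316,.285],-96,53,-96,pz=.163);rows(A);B=pose([.4070,-.2316,.24],-96,53,-96,pz=.163);rows(B,A)
E
```

```text
5 rows of [-0.22, 0.0, -0.0] [0.01, 0.29, 0.01]  | total shift(tool,units) [-1.07, 0.01, 0.06] turn [0.05, 1.46, 0.04]
5 rows of [-0.24, -0.0, 0.18] [0.0, -0.0, -0.0]  | total shift(tool,units) [-1.2, -0.0, 0.9] turn [-0.0, -0.0, -0.0]
```

```bash
python3 -m pendant '-.22 0 0 .01 .29 .01 -.6;-.22 0 0 .01 .29 .01 -.6;-.22 0 0 .01 .29 .01 -.6;-.22 0 0 .01 .29 .01 -.6;-.22 0 0 .01 .29 .01 -.6' | grep -E 'eef|ft'
python3 -m pendant '-.4 0 .3 0 0 0 -.6;-.4 0 .3 0 0 0 -.6;-.4 0 .3 0 0 0 -.6;0 0 0 0 0 0 -.6;0 0 0 0 0 0 -.6' | grep -E 'eef|ft'
python3 - <<'E'
from h import *
held(.11)
B=pose([.4070,-.2316,.145],-96,53,-96,pz=.163);rows(B)
print(manip.get_obs()['joint_positions'].round(2))
E
```

```text
eef_pos: [0.4212, -0.1008, 0.3816]
ft_force: [-1.0, -0.4, -1.0]
eef_pos: [0.4212, -0.1013, 0.3372]
ft_force: [0.0, -0.2, -0.0]
scene z 0.11 5 axis~ [ 0.4112 -0.2368]
scene z 0.13 20 axis~ [ 0.4104 -0.2387]
scene z 0.15 16 axis~ [ 0.4115 -0.2336]
scene z 0.17 19 axis~ [ 0.409  -0.2376]
scene z 0.19 18 axis~ [ 0.4105 -0.2345]
scene z 0.21 10 axis~ [ 0.4099 -0.2339]
scene z 0.23 8 axis~ [ 0.4032 -0.2384]
scene z 0.25 56 axis~ [ 0.4022 -0.2285]
side z 0.25 4 axis~ [ 0.4051 -0.2406]
grasp [ 0.4082 -0.2244  0.2439]
5 rows of [-0.5, 0.0, 0.39] [-0.0, 0.0, -0.0]  | total shift(tool,units) [-2.51, 0.02, 1.93] turn [-0.01, 0.01, -0.02]
[ 0.41 -0.38 -0.77  0.78 -1.7  -0.62]
```

```bash
python3 -m pendant '-.5 0 .39 0 0 0 -.6;-.5 0 .39 0 0 0 -.6;-.5 0 .39 0 0 0 -.6;-.5 0 .39 0 0 0 -.6;-.5 0 .39 0 0 0 -.6' | grep -E 'eef|ft'
python3 -m pendant '0 0 0 0 0 0 -.6;0 0 0 0 0 0 -.22;0 0 0 0 0 0 -.22;0 0 0 0 0 0 -.22;0 0 0 0 0 0 -.22' | grep -E 'width|ft'
python3 -m pendant '0 0 -.4 0 0 0 -.22;0 0 -.8 0 0 0 -.22;0 0 -.9 0 0 0 -.22;0 0 -.9 0 0 0 -.22;0 0 -.9 0 0 0 -.22' | grep -E 'eef|ft'
python3 - <<'E'
from h import *
crocklook()
A=pose([.46,-.38,.30],-22.3);rows(A)
E
```

```text
eef_pos: [0.4209, -0.1029, 0.2402]
ft_force: [0.3, 0.3, -1.2]
ft_force: [-0.7, -0.3, -0.3]
gripper_width: 0.0336
eef_pos: [0.4308, -0.0084, 0.3141]
ft_force: [0.7, 0.6, -0.1]
scene 85 top [ 0.405  -0.2156  0.1499] 0.156 low [ 0.411  -0.225   0.1223]
scene 78 top [ 0.4668 -0.2239  0.1511] 0.158 low [ 0.4729 -0.2298  0.1219]
side 11 top [ 0.3947 -0.2109  0.1498] 0.155 low 
15 rows of [0.87, 0.42, 0.15] [0.39, -0.53, -0.79]  | total shift(tool,units) [11.08, -2.23, 6.99] turn [5.86, -7.92, -11.88]
```

```bash
for i in 1 2 3; do python3 -m pendant '.87 .42 .15 .39 -.53 -.79 -.12;.87 .42 .15 .39 -.53 -.79 -.12;.87 .42 .15 .39 -.53 -.79 -.12;.87 .42 .15 .39 -.53 -.79 -.12;.87 .42 .15 .39 -.53 -.79 -.12' | grep -E 'eef|ft'; done
python3 - <<'E'
from h import *
racklook()
rows(pose([.4957,-.4618,.19],-22.3))
E
```

```text
eef_pos: [0.3792, -0.1186, 0.3959]
ft_force: [0.3, 0.2, -0.0]
eef_pos: [0.3893, -0.2546, 0.447]
ft_force: [-0.1, 0.3, 0.8]
eef_pos: [0.4578, -0.3829, 0.4521]
ft_force: [0.6, -0.1, 1.5]
scene [135, 242, 11, 24, 184]
   z 0.06 18 u 0.5682 lat -0.2354 range [-0.2455 -0.2282]
   z 0.08 20 u 0.5876 lat -0.2375 range [-0.2488 -0.2289]
   z 0.1 26 u 0.6095 lat -0.2375 range [-0.2495 -0.2294]
   z 0.115 24 u 0.6267 lat -0.2382 range [-0.2483 -0.2299]
   z 0.13 67 u 0.6445 lat -0.2416 range [-0.2514 -0.2323]
   top [ 0.5059 -0.4679  0.1412]
wrist [304, 77, 39, 101, 1269]
   z 0.06 16 u 0.5687 lat -0.2482 range [-0.249  -0.2474]
   z 0.08 18 u 0.588 lat -0.249 range [-0.25   -0.2479]
   z 0.1 74 u 0.6125 lat -0.2397 range [-0.2507 -0.2305]
   z 0.115 388 u 0.6281 lat -0.2381 range [-0.2501 -0.2305]
   z 0.13 732 u 0.644 lat -0.242 range [-0.2518 -0.2329]
   top [ 0.5062 -0.4705  0.1413]
5 rows of [0.42, 0.39, 0.68] [-0.0, 0.03, -0.01]  | total shift(tool,units) [2.14, 1.93, 3.36] turn [-0.01, 0.14, -0.07]
```

```bash
python3 -m pendant '.42 .4 .68 0 .03 0 -.06;.42 .4 .68 0 .03 0 -.06;.42 .4 .68 0 .03 0 -.06;.42 .4 .68 0 .03 0 -.06;.42 .4 .68 0 .03 0 -.06' 50 | grep -E 'eef|ft'
python3 -m pendant '0 0 0 0 0 0 -.06;0 0 0 0 0 0 -.06;0 0 0 0 0 0 -.06;0 0 0 0 0 0 -.06;0 0 0 0 0 0 -.06' | grep -E 'eef|width'
python3 - <<'E'
from h import *
rows(pose([.4952,-.4632,.115],-22.3))
E
```

```text
eef_pos: [0.4928, -0.4615, 0.3493]
ft_force: [-0.1, -0.2, -0.3]
eef_pos: [0.4928, -0.461, 0.3514]
gripper_width: 0.0399
5 rows of [0.02, 0.01, 0.54] [0.0, -0.02, -0.01]  | total shift(tool,units) [0.07, 0.03, 2.72] turn [0.02, -0.12, -0.06]
```

```bash
python3 -m pendant '.07 .05 .3 0 -.1 0 -.06;0 0 .7 0 0 0 -.06;0 0 .7 0 0 0 -.06;0 0 .6 0 0 0 -.06;0 0 .4 0 0 0 -.06' | grep -E 'eef|ft'
python3 -m pendant '0 0 0 0 0 0 -.06;0 0 0 0 0 0 -.5;0 0 0 0 0 0 -.6;0 0 0 0 0 0 -.6;0 0 0 0 0 0 -.6' 50 | grep -E 'ft|width'
python3 -m pendant '0 0 -.4 0 0 0 -.6;0 0 -.8 0 0 0 -.6;0 0 -.9 0 0 0 -.6;0 0 -.9 0 0 0 -.6;0 0 -.9 0 0 0 -.6' | grep -E 'eef|ft|width'
python3 - <<'E'
from h import *
A=pose([.468,-.180,.31],-96,47,-96);rows(A)
E
```

```text
eef_pos: [0.494, -0.4635, 0.2665]
ft_force: [-0.3, -0.6, -0.6]
ft_force: [-0.1, 0.4, 0.8]
gripper_width: 0.0251
eef_pos: [0.4941, -0.4635, 0.3884]
ft_force: [0.9, -0.0, -0.5]
gripper_width: 0.0244
15 rows of [-0.73, -0.47, -0.41] [-0.35, 0.47, 0.8]  | total shift(tool,units) [-5.53, -11.99, -0.93] turn [-5.22, 7.01, 12.03]
```

```bash
python3 -m pendant '0 0 -.4 0 0 0 -.6;0 0 -.4 0 0 0 -.6;0 0 -.4 0 0 0 -.6;0 0 -.3 0 0 0 -.6;0 0 0 0 0 0 -.6' | grep -E 'eef'
python3 - <<'E'
from h import *
A=pose([.468,-.180,.34],-96,47,-96);rows(A)
E
```

```text
eef_pos: [0.4943, -0.4636, 0.4322]
15 rows of [-0.74, -0.48, -0.38] [-0.35, 0.47, 0.8]  | total shift(tool,units) [-5.54, -12.0, -0.48] turn [-5.22, 7.0, 12.03]
```

```bash
for i in 1 2 3; do python3 -m pendant '-.74 -.48 -.38 -.35 .47 .8 -.6;-.74 -.48 -.38 -.35 .47 .8 -.6;-.74 -.48 -.38 -.35 .47 .8 -.6;-.74 -.48 -.38 -.35 .47 .8 -.6;-.74 -.48 -.38 -.35 .47 .8 -.6' | grep -E 'eef|ft'; done
python3 -m pendant '0 0 0 0 0 0 -.6;0 0 0 0 0 0 -.6;0 0 0 0 0 0 -.6;0 0 0 0 0 0 -.6;0 0 0 0 0 0 -.6' | grep eef
python3 - <<'E'
from h import *
held(.17)
A=pose([.468,-.181,.275],-96,47,-96);rows(A)
E
```

```text
eef_pos: [0.4356, -0.3388, 0.4717]
ft_force: [0.3, -0.5, -0.6]
eef_pos: [0.4288, -0.196, 0.4732]
ft_force: [0.4, 0.1, -0.3]
eef_pos: [0.4804, -0.0659, 0.4428]
ft_force: [0.3, -0.6, -0.2]
eef_pos: [0.4799, -0.0678, 0.4441]
scene z 0.23 17 axis~ [ 0.4688 -0.1855]
scene z 0.25 17 axis~ [ 0.47   -0.1837]
scene z 0.27 22 axis~ [ 0.4713 -0.1844]
scene z 0.29 23 axis~ [ 0.4698 -0.1822]
scene z 0.33 11 axis~ [ 0.4652 -0.1846]
scene z 0.35 67 axis~ [ 0.4634 -0.1777]
grasp [ 0.4681 -0.1809  0.3387]
5 rows of [-0.31, 0.0, 0.29] [-0.0, -0.01, 0.0]  | total shift(tool,units) [-1.53, 0.0, 1.46] turn [-0.01, -0.04, 0.02]
```

```bash
python3 -m pendant '-.45 0 .42 0 0 0 -.6;-.45 0 .42 0 0 0 -.6;-.45 0 .42 0 0 0 -.6;-.45 0 .42 0 0 0 -.6;-.45 0 .42 0 0 0 -.6' | grep -E 'eef|ft'
python3 -m pendant '-.2 0 .19 0 0 0 -.6;-.2 0 .19 0 0 0 -.6;0 0 0 0 0 0 -.6;0 0 0 0 0 0 -.6;0 0 0 0 0 0 -.6' | grep -E 'eef|ft'
python3 - <<'E'
from h import *
held(.12)
B=pose([.4675,-.182,.152],-96,47,-96);rows(B)
E
```

```text
eef_pos: [0.4801, -0.0676, 0.3499]
ft_force: [-0.7, 0.0, -1.1]
eef_pos: [0.4803, -0.0677, 0.3354]
ft_force: [-0.7, 0.1, -0.6]
scene z 0.12 15 axis~ [ 0.4688 -0.1905]
scene z 0.14 56 axis~ [ 0.4619 -0.2158]
scene z 0.16 15 axis~ [ 0.4676 -0.1857]
scene z 0.18 17 axis~ [ 0.4709 -0.1809]
scene z 0.22 11 axis~ [ 0.4641 -0.1839]
scene z 0.24 53 axis~ [ 0.4645 -0.177 ]
scene z 0.26 7 axis~ [ 0.4609 -0.1699]
side z 0.14 17 axis~ [ 0.4613 -0.2274]
grasp [ 0.4686 -0.1809  0.2301]
5 rows of [-0.37, 0.0, 0.36] [-0.0, -0.01, 0.0]  | total shift(tool,units) [-1.86, 0.02, 1.8] turn [-0.01, -0.04, 0.02]
```

```bash
python3 -m pendant '-.37 0 .36 0 0 0 -.6;-.37 0 .36 0 0 0 -.6;-.37 0 .36 0 0 0 -.6;-.37 0 .36 0 0 0 -.6;-.37 0 .36 0 0 0 -.6' | grep -E 'eef|ft'
python3 -m pendant '0 0 0 0 0 0 -.6;0 0 0 0 0 0 -.22;0 0 0 0 0 0 -.22;0 0 0 0 0 0 -.22;0 0 0 0 0 0 -.22' | grep -E 'width|ft'
python3 -m pendant '0 0 -.4 0 0 0 -.22;0 0 -.8 0 0 0 -.22;0 0 -.9 0 0 0 -.22;0 0 -.9 0 0 0 -.22;0 0 -.9 0 0 0 -.22' | grep -E 'eef|ft'
python3 -m pendant '.5 0 -.5 0 -.3 0 -.1;.5 0 -.5 0 -.3 0 -.1;.5 0 -.5 0 -.3 0 -.1;.3 0 -.5 0 -.3 0 -.1;0 0 -.2 0 0 0 -.1' | grep -E 'eef|ft'
python3 - <<'E'
from h import *
crocklook()
d=snap('scene','end.png',crop=(100,80,400,300),s=2.6)
W=cloud(d);c=d['image'].astype(int)
m=(W[...,2]>.04)&(W[...,2]<.058)&(c[...,0]-c[...,2]>25)&(W[...,0]>.3)&(W[...,0]<.66)&(W[...,1]>.17)&(W[...,1]<.5)
r=cv2.minAreaRect(W[m][:,:2].astype(np.float32)*1000);print('tray',r)
ux=np.array([.996,-.087]);q=W[...,:2]-[.485,.012];X=q@ux;Y=q@np.array([.087,.996])
m=(abs(X)<.088)&(abs(Y)<.093)&(W[...,2]>.03)&(W[...,2]<.2);print('tub zmax',np.sort(W[m][:,2])[-5:].round(3))
E
```

```text
eef_pos: [0.4796, -0.0698, 0.2553]
ft_force: [-1.3, -0.5, -1.0]
ft_force: [0.7, -0.8, -0.3]
gripper_width: 0.0333
eef_pos: [0.4887, 0.017, 0.3383]
ft_force: [0.4, 0.9, 1.1]
eef_pos: [0.4895, 0.0239, 0.4253]
ft_force: [0.1, 0.0, 0.6]
scene 82 top [ 0.4055 -0.2158  0.1491] 0.155 low [ 0.4138 -0.2223  0.1234]
scene 77 top [ 0.4701 -0.1768  0.1542] 0.162 low [ 0.4782 -0.183   0.1227]
scene 82 top [ 0.4672 -0.2236  0.1516] 0.157 low [ 0.4721 -0.2305  0.1229]
tray ((506.0596923828125, 329.94512939453125), (218.19412231445312, 182.36058044433594), 27.62691879272461)
tub zmax [0.096 0.096 0.096 0.096 0.097]
```

View pics/end.png

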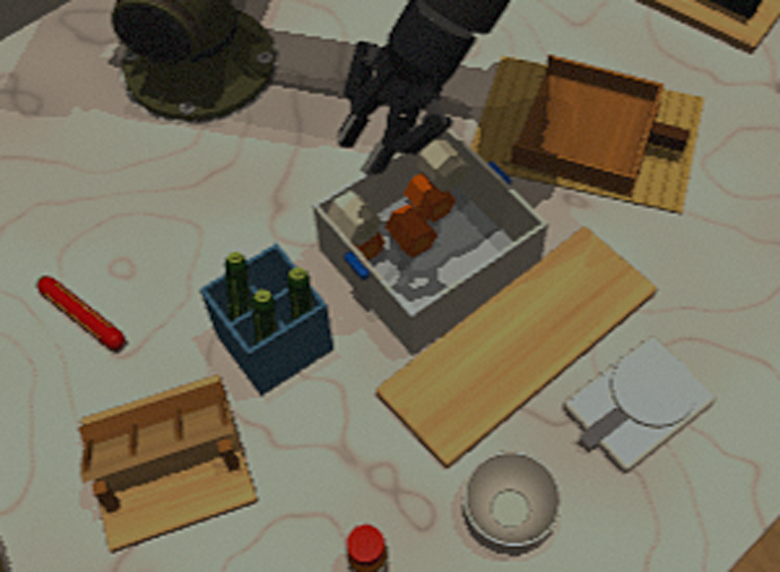

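```bash
python3 -m pendant '0 0 -.3 0 0 0 -.1;0 0 -.3 0 0 0 -.1;0 0 0 0 0 0 -.1;0 0 0 0 0 0 -.1;0 0 0 0 0 0 -.1' | grep -E 'time|ft'; python3 -c "
from workcell import manip
print(manip.sign_off())"
```

```text
time_s: 65.6
ft_force: [-0.4, -0.6, -0.2]
the job is handed in; nothing more can be done
None
```

The job is handed in at 65.6 s. The last picture shows all five chunks (three carrots, two radish) in the tub, the empty tray flat on its mat, and the three cucumbers standing in separate wells of the crock; sign-off returned no verdict.

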